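Load the analyser's cartridge tube, shut its gate and start it

ROBOT

A 6-joint arm with a two-finger parallel gripper is mounted at the origin on the work surface. World frame = base frame: x ahead of the robot, y to its left, z up, the work surface at z = 0. Lengths are in m, angles in rad, forces in N, time in s.
With the tool pointing down it reaches from about 0.35 to 0.775 m from the base axis. Payload 5.5 kg.
Tool frame: the origin (TCP) lies at the very end of the fingers, on their centre line; the grasp point (between the pads) lies 19 mm behind it; z points along the fingers, y is the line along which they close (so a half turn about z gives the same grasp; the last joint's range is limited). The gripper opens to 85 mm and grips with 20 to 120 N. Pads are 22 mm wide; open, the fingers measure 114 mm over their backs; the gripper's body (76 mm by 85 mm) begins 54 mm behind the grasp point. The pads swing forward as they close: fully open they stand 13 mm farther back than shut.
Start: joints at [1.079, 0.313, 0.046, 1.304, 0, 1.431], TCP at [0.198, 0.54, 0.203] pointing down, gripper open.
Joint ranges: [-2.76, 2.76], [-0.86, 1.69], [-1.03, 1.26], [-2.2, 2.34], [-1.47, 1.5], [-3.14, 3.14]. Speed limits (rad/s): [2.57, 2.57, 3.14, 3.14, 3.14, 3.14].

INTERFACE

Orientations are given as a unit quaternion [w, x, y, z].
In Python, from workcell import env gives the robot as it stands. The module is installed in compiled form; this text tells all that it offers.
- The arm moves only by the tool jog_arm, never from a script. Its argument "rows" is a list of rows, each a list of 6 numbers: the shift along the world's x, y, z in units of 40 mm (1.0 is 40 mm), then the turn, a rotation vector about the world's x, y, z in units of 6 degrees (1.0 is 6 degrees). In form: [[x, y, z, wx, wy, wz], ...]. A call has 1 to 12 rows; each row is the pose to reach, as a shift and turn from the pose commanded when the call began; what a row does not reach only later rows make up. A row lasts 1/12 s, in which the tool goes at most 41.7 mm and 7.16 degrees, less where a joint would pass 70% of its speed; a pose out of reach is approached as far as the arm can. A call with a gripper value outside its range is refused whole. "jaw" is the gripper command: -1 is fully open, 1 is shut, values between are in proportion, set as the call begins (left out, the last holds). The fingers move at their own pace and stop on an object; "force" is the grip in N (left out, the last holds). Time passes only in rows, so rows that repeat a pose let the fingers close. It gives the time, the measured TCP pose, the force, the opening and the grip force at its end, in the units of the state.
- env.get_state(): the state, without advancing time (a new reading comes with each control period).
- env.read_camera(name): name is "scene" or "top"; returns a dict with "pixels" (420x560x3 uint8, red, green, blue), "mtx" (3x3 intrinsics, pixels), "cam_to_world" (4x4, takes a point from camera to world coordinates). Camera axes: x right, y up, looking along -z (the intrinsics and any distortion apply to the point x, -y, -z); pixel columns grow to the right and rows downward; lengths in m; the calibration is good to about 2 mm. A picture is of the moment at which its call begins. There is no depth.
- env.hand_in(): hands the job in; it is judged then, once.
The state is a dict: "clock": time; "joint_pos": joint angles; "qvel": joint speeds; "tau": joint torques, N m; "tcp_pos": TCP position; "orientation": TCP orientation; "wrist_force": force on the tool from outside, world axes, zero at the start; "ft_torque": the same for the moment, N m; "finger_gap": finger opening in m; "grip_force": force on a finger pad.
Only numpy, scipy, OpenCV 4.12 (cv2) and the standard library are available. Lean on these libraries where they do the work, as an engineer would, in place of code of your own. Each camera call takes 0.05 s, during which the arm holds its last target. There are 200 camera calls.

TASK

Slide all the cartridges on the green mat, one after another, into the analyser's tilted clear tube behind the one already there, right side up and with their blue ends pointing the same way as that one's, each pushed in fully to the mouth; the orange gate must be slid open first. When all are in, slide the gate fully shut, and only then press the green start button all the way down. Leave the bottle, the jar and the mouse alone.

Things in the scene. Friction and masses are not known exactly. Their poses are not given: they have to be found in the camera images.
- tube: clear tube with a 19 mm slot along its roof, tilted 17.8 deg. Origin: channel floor, centre line, at the mouth; x downhill along it, y level across, towards the robot's side, z up square to the floor. Tube x 0..255 mm, inside 28.5 wide, 23 high, roof top 27 above the floor. Cartridges do not slide by themselves: push them; each pushes those ahead. Room for all; fingers reach only to the mouth
- apron (a point): point on the floor of the open loading apron, 62 mm uphill of the mouth, on the centre line; axes as the tube's. The apron is the same channel, tube x -120..0 mm, 34 mm wide between blue guides 7 mm high and 3 mm thick, which narrow to 28.5 mm over the last 35 mm
- loader: white analyser housing (240 mm across, 210 mm tall, 200 mm long, its face 243 mm from this origin) at the low end of the tube, and the tube's foot. Origin on the bench right below the mouth; x level, the way the tube runs downhill, z up
- gate (a joint): orange sliding gate across the channel 16 mm uphill of the mouth (4 mm thick, from 8 to 24 mm above the floor): 0 m = shut, 0.06 m = fully open, moving in the tube's +y direction; from about 0.05 m it is clear of the channel; it stays where it is left (about 1 N to move). A grey support bar under it reaches 101 mm to the +y side
- gate_post (a point): upright orange square post 14 x 14 mm on the gate, the thing to pinch and shift the gate by. The point lies on its axis, 12 mm below its top; with the gate shut it stands 55 mm to the tube's +y side of the centre line, 32 mm above the channel floor; its foot is 6 mm above the floor plane. Axes as the tube's
- start (a joint): travel of the green start button: 0 = up, 0.006 m = fully down (about 5 N), springs back
- start_top (a point): centre of the top of the round green start button (32 mm across) on its low grey housing; it is pressed straight down
- cart1_c (a point): centre of cartridge 1 (may be absent): white box 40 mm long (x) x 26 mm wide (y) x 20 mm high (z), 30 g, its end third blue; x points from the centre towards the blue end, z up. Starts flat on the green mat (3 mm thick), turned at random
- cart1_side (a point): middle of one long side of cartridge 1: 13 mm from its centre along its y
- cart2_c (a point): centre of cartridge 2 (may be absent): white box 40 mm long (x) x 26 mm wide (y) x 20 mm high (z), 30 g, its end third blue; x points from the centre towards the blue end, z up. Starts flat on the green mat (3 mm thick), turned at random
- cart2_side (a point): middle of one long side of cartridge 2: 13 mm from its centre along its y
- cart3_c (a point): centre of cartridge 3 (may be absent): white box 40 mm long (x) x 26 mm wide (y) x 20 mm high (z), 30 g, its end third blue; x points from the centre towards the blue end, z up. Starts flat on the green mat (3 mm thick), turned at random
- cart3_side (a point): middle of one long side of cartridge 3: 13 mm from its centre along its y
- cart4_c (a point): centre of cartridge 4 (may be absent): white box 40 mm long (x) x 26 mm wide (y) x 20 mm high (z), 30 g, its end third blue; x points from the centre towards the blue end, z up. Starts flat on the green mat (3 mm thick), turned at random
- cart4_side (a point): middle of one long side of cartridge 4: 13 mm from its centre along its y
- cart5_c (a point): centre of cartridge 5 (may be absent): white box 40 mm long (x) x 26 mm wide (y) x 20 mm high (z), 30 g, its end third blue; x points from the centre towards the blue end, z up. Starts flat on the green mat (3 mm thick), turned at random
- cart5_side (a point): middle of one long side of cartridge 5: 13 mm from its centre along its y
- first_a_c (a point): centre of the cartridge that is already just inside the mouth of the tube, same make as the others; x points towards its blue end, down the tube on some days and up it on others. Exactly one of first_a and first_b is there, the other is absent
- first_b_c (a point): centre of the cartridge that is already just inside the mouth of the tube, same make as the others; x points towards its blue end, down the tube on some days and up it on others. Exactly one of first_a and first_b is there, the other is absent
- oil: amber bottle 36 mm wide, 85 mm tall; a bystander; origin at the centre of its underside
- jar: clear specimen jar with red cap, 52 mm wide, 65 mm tall; a bystander; origin at the centre of its underside
- mouse: black computer mouse, 95 x 58 mm, 34 mm high; a bystander; origin at the centre of its underside
Things that resemble listed ones, but are neither listed nor needed, are in the scene too. Leave any purple or yellow look-alike of the part that bears cart3_c alone.

How it is judged:
By the outcome, as a careful person would: the job done as asked, in the order asked, and still so for the second after the job is handed in, with the robot touching nothing.
Of first_a, first_b only 1 to 1 are there at a start; the rules pass over those that are not, and their reading is None.
Of cart1, cart2, cart3, cart4, cart5 only 3 to 5 are there at a start; the rules pass over those that are not, and their reading is None.
At some moment in a run one of cart1, cart2, cart3, cart4, cart5 may be knocked a few centimetres aside while the robot is not near it.
It also fails if it takes over 210 s, if anything falls off the work surface, if the arm or the gripper's body presses on something with over 40 N, if the wrist force passes 120 N, or if a joint passes its speed limit or range.

## Working session

There is one attempt and no reset: what is moved stays moved. The work goes in short steps, Python scripts to look and compute and a tool call to move; the robot and the scene stay as the last step left them, time stands still between calls to the robot, and variables do not carry over. Pictures are saved under pics/ and viewed, at most 14 in all, crops included, and the job is handed in when it is done.

Besides the shell and the picture viewer there is one more tool, called after "Call:" in YAML: its name, and indented under it one key for each argument. jog_arm: Moves the arm, as the interface text tells. Its arguments: {"type":"object","properties":{"rows":{"type":"array","items":{"type":"array","items":{"type":"number"}}},"jaw":{"type":"number"},"force":{"type":"number"}},"required":["rows"]}

```bash
mkdir -p pics
python3 - <<'E'
from workcell import env
import cv2,numpy as np
for n in("scene","top"):
    r=env.read_camera(n);cv2.imwrite(f"pics/{n}0.png",r["pixels"][:,:,::-1]);print(n,r["mtx"].round(1).tolist(),r["cam_to_world"].round(4).tolist(),r.keys())
print(env.get_state())
E
```

```text
scene [[480.4, 0.0, 284.6], [0.0, 480.4, 207.0], [0.0, 0.0, 1.0]] [[0.68, -0.4775, 0.5564, 1.1858], [0.7331, 0.4553, -0.5052, -0.7411], [-0.0121, 0.7514, 0.6597, 0.8459], [0.0, 0.0, 0.0, 1.0]] dict_keys(['pixels', 'mtx', 'cam_to_world'])
top [[415.1, 0.0, 284.2], [0.0, 415.1, 207.3], [0.0, 0.0, 1.0]] [[0.0155, 0.9992, -0.0379, 0.5065], [-0.9998, 0.0152, -0.0103, -0.1682], [-0.0097, 0.038, 0.9992, 0.9617], [0.0, 0.0, 0.0, 1.0]] dict_keys(['pixels', 'mtx', 'cam_to_world'])
{'clock': 0.1, 'joint_pos': array([ 1.07937591e+00,  3.13891505e-01,  4.50594735e-02,  1.30360677e+00,
       -1.59207585e-05,  1.43117438e+00]), 'qvel': array([ 8.02481020e-04, -2.19556836e-03,  2.42293910e-03, -7.69874329e-05,
        1.08683080e-03,  7.82797307e-04]), 'tau': array([ 1.47731556e-03, -4.81723380e+01,  2.99244940e+01,  1.27149385e-02,
       -2.16676563e-04,  6.39009698e-06]), 'tcp_pos': array([0.1979151 , 0.53931084, 0.20240377]), 'orientation': array([-2.47272262e-04,  1.74993501e-01,  9.84569246e-01, -7.83166672e-04]), 'wrist_force': array([ 0.33615796, -0.95746613,  0.65806716]), 'ft_torque': array([-0.05456436, -0.02531926,  0.0990949 ]), 'grip_force': 0.0, 'finger_gap': 0.0850888487435051}
```

View pics/scene0.png

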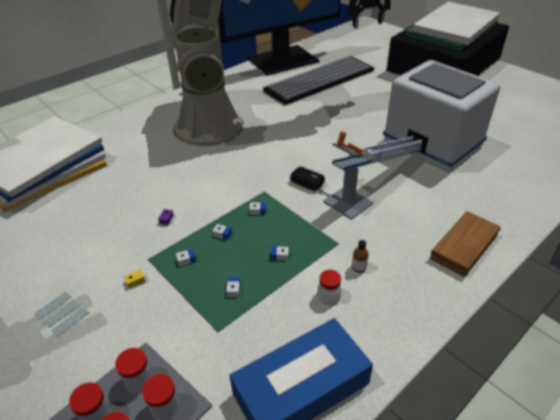

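View pics/top0.png

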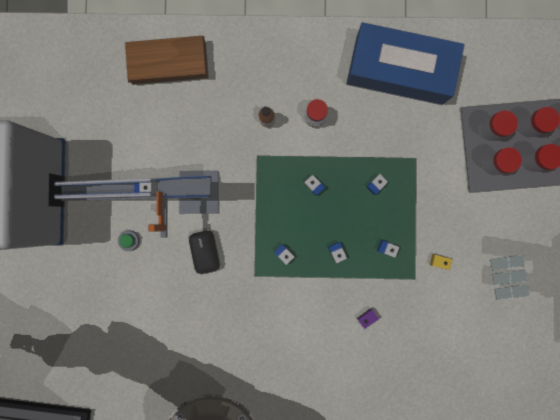

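Scene view: five cartridges on the mat, and the tube runs left (world +y). Top view: the mouth is near (150,188), gate post near (155,228), button near (127,240). I'll zoom in.

Run:
```python
import cv2,numpy as np
t=cv2.imread("pics/top0.png");s=cv2.imread("pics/scene0.png")
a=cv2.resize(t[165:265,40:240],None,fx=4,fy=4,interpolation=cv2.INTER_CUBIC)
b=cv2.resize(s[115:225,310:450],None,fx=4,fy=4,interpolation=cv2.INTER_CUBIC)
cv2.imwrite("pics/ca.png",a);cv2.imwrite("pics/cb.png",b)
c=cv2.resize(t[150:285,250:420],None,fx=4,fy=4,interpolation=cv2.INTER_CUBIC);cv2.imwrite("pics/cc.png",c)
```

```text
(no output)
```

View pics/ca.png

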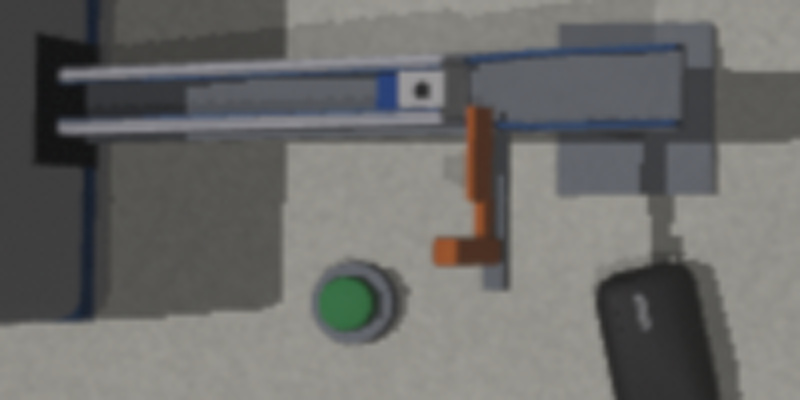

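View pics/cb.png

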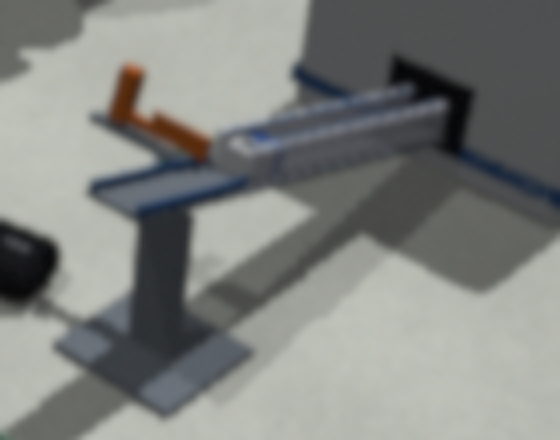

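View pics/cc.png

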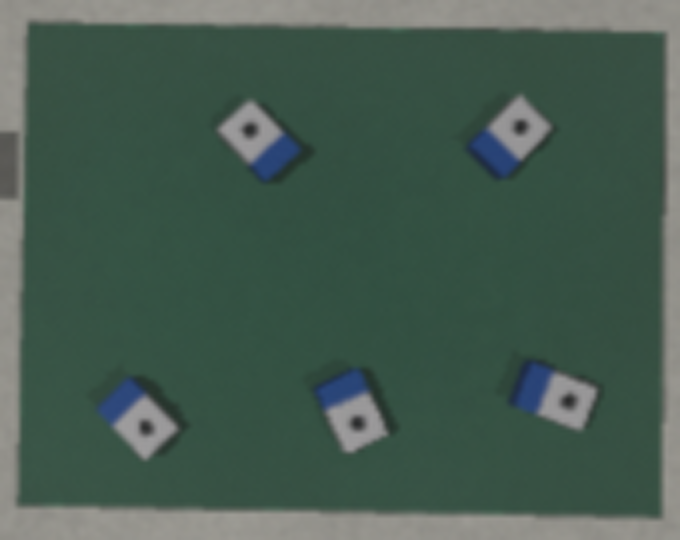

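The first cartridge's blue end points downhill (left), so every blue end must point down the tube. All five carts have their dot up. Next I measure.

```bash
cat > h.py <<'E'
from workcell import env
import cv2,numpy as np
from scipy.spatial.transform import Rotation as R
def cam(n,save=None):
    r=env.read_camera(n)
    if save: cv2.imwrite(save,r["pixels"][:,:,::-1])
    return r
def ray(r,uv):
    d=np.linalg.inv(r["mtx"])@[uv[0],uv[1],1.]
    T=r["cam_to_world"]; d=T[:3,:3]@(d*[1,-1,-1]); return T[:3,3],d/np.linalg.norm(d)
def onz(r,uv,z):
    o,d=ray(r,uv); return o+d*(z-o[2])/d[2]
def tri(rs,uvs):
    A=np.zeros((3,3));b=np.zeros(3);L=[ray(r,u) for r,u in zip(rs,uvs)]
    for o,d in L: P=np.eye(3)-np.outer(d,d);A+=P;b+=P@o
    p=np.linalg.solve(A,b); return p,[np.linalg.norm(np.cross(d,p-o))*1e3 for o,d in L]
def proj(r,p):
    T=r["cam_to_world"];q=T[:3,:3].T@(np.array(p)-T[:3,3]);q=q*[1,-1,-1];u=r["mtx"]@q;return u[:2]/u[2]
def carts(r,zt=.023,box=(245,150,420,285)):
    x0,y0,x1,y1=box;im=r["pixels"][y0:y1,x0:x1].astype(int);R_,G,B=im[...,0],im[...,1],im[...,2]
    blue=((B-R_>40)&(B-G>25)).astype(np.uint8);white=((im.min(2)>115)).astype(np.uint8)
    out=[]
    nw,_,sw,cw=cv2.connectedComponentsWithStats(white);nb,_,sb,cb=cv2.connectedComponentsWithStats(blue)
    for i in range(1,nb):
        if sb[i,4]<25: continue
        j=min((j for j in range(1,nw) if 60<sw[j,4]<400),key=lambda j:np.linalg.norm(cw[j]-cb[i]),default=None)
        if j is None or np.linalg.norm(cw[j]-cb[i])>20: continue
        w=onz(r,cw[j]+[x0,y0],zt);b=onz(r,cb[i]+[x0,y0],zt);v=b-w
        # fill black dot: use rect of white blob
        rc=cv2.minAreaRect(np.argwhere(white*0+(_l(white,j)))[:,::-1].astype(np.float32))
        a=np.arctan2(v[1],v[0]);w=onz(r,np.array(rc[0])+[x0,y0],zt)
        c=w+.00667*np.array([np.cos(a),np.sin(a),0]);
        out.append((c[:2].round(4).tolist(),round(np.degrees(a),1),int(sb[i,4]),int(sw[j,4]),round(np.hypot(*v[:2])*1e3,1),np.round(rc[1],1).tolist(),round(rc[2],1)))
    return out
def _l(m,j): return (cv2.connectedComponents(m)[1]==j)
E
python3 - <<'E'
from h import *
t=cam("top");s=cam("scene")
for c in carts(t): print(c)
ta=lambda x,y:np.array([(x+.5)/4-.5+40,(y+.5)/4-.5+165]);sb=lambda x,y:np.array([(x+.5)/4-.5+310,(y+.5)/4-.5+115])
def p(n,a,b): print(n,*[np.round(v,4) for v in tri([t,s],[ta(*a),sb(*b)])])
p("A-y",(683,45),(138,215));p("A+y",(683,125),(92,187));p("post",(446,251),(133,70))
print("button z.02/.03",onz(t,ta(346,303),.02),onz(t,ta(346,303),.03),proj(s,onz(t,ta(346,303),.03)))
def pt(n,a,zs=(.1,.15)): print(n,[onz(t,ta(*a),z).round(4) for z in zs])
im=t["pixels"].astype(int)
o=((im[...,0]-im[...,2]>60)&(im[...,0]>120)).astype(np.uint8);o[:, :130]=0;o[:,180:]=0
n,l,st,ce=cv2.connectedComponentsWithStats(o);print(st[1:],ce[1:])
E
```

```text
([0.5994, -0.3694], np.float64(137.7), 75, 107, np.float64(20.9), [11.3, 10.6], 45.0)
([0.5944, -0.2252], np.float64(-137.1), 71, 111, np.float64(20.0), [10.6, 10.6], 45.0)
([0.452, -0.395], np.float64(69.2), 77, 111, np.float64(21.7), [11.3, 10.8], 21.8)
([0.4423, -0.2801], np.float64(25.9), 71, 118, np.float64(21.0), [11.6, 11.2], 63.4)
([0.4366, -0.1591], np.float64(43.6), 66, 121, np.float64(19.9), [11.3, 10.6], 45.0)
A-y [ 0.5973 -0.0135  0.1539] [1.259 1.259]
A+y [ 0.5587 -0.0137  0.1543] [2.2187 2.2187]
post [0.4943 0.0973 0.1598] [0.3598 0.3598]
button z.02/.03 [0.4615552  0.19946222 0.02      ] [0.46203237 0.19555803 0.03      ] [353.96768271 152.98275608]
[[157 192   1  23  23]
 [159 216   2   8  15]
 [149 225   5   6  30]] [[157.         203.        ]
 [159.46666667 219.26666667]
 [151.         227.5       ]]
```

Run:
```python
from h import *
t=cam("top");s=cam("scene")
ta=lambda x,y:np.array([(x+.5)/4-.5+40,(y+.5)/4-.5+165])
c,sn=np.cos(np.radians(17.8)),np.sin(np.radians(17.8))
O=np.array([.578,.0985,.1107]);n=np.array([0,sn,c])
def pl(uv,h):
    o,d=ray(t,uv);return o+d*((O+h*n-o)@n)/(d@n)
# subpixel rail centre rows: bright columns profile
im=t["pixels"].astype(float).mean(2)
L=[]
for u in range(62,150,8):
    rows=np.arange(178,202);col=im[rows,u]
    pk=[]
    for a,b in((178,189),(190,202)):
        r=np.arange(a,b);w=np.clip(im[r,u]-np.median(col)-8,0,None);pk.append((r*w).sum()/w.sum() if w.sum() else np.nan)
    P=[pl((u,k),.027) for k in pk];L.append((u,*np.round(pk,1),*[np.round(q,4).tolist() for q in P]));print(L[-1])
# apron guides via blue
B=t["pixels"].astype(int);bl=(B[...,2]-B[...,0]>25)
for u in range(160,212,6):
    r=np.where(bl[170:205,u])[0]+170;r1=r[r<188];r2=r[r>=188]
    if len(r1) and len(r2): print(u,pl((u,r1.mean()),.007).round(4),pl((u,r2.mean()),.007).round(4))
# mouth edge: roof front
print(np.round(im[183,140:165]),[pl((u,182),.027)[1].round(4) for u in(148,150,152)])
b2=bl[180:196,125:160];v,u=np.where(b2);print("first blue",pl((u.mean()+125,v.mean()+180),.02))
```

```text
(62, np.float64(183.1), np.float64(196.5), [0.5859, 0.3251, 0.0663], [0.5566, 0.3238, 0.0667])
(70, np.float64(182.6), np.float64(196.4), [0.5866, 0.3041, 0.0731], [0.5566, 0.3028, 0.0735])
(78, np.float64(182.3), np.float64(196.1), [0.5868, 0.2833, 0.0797], [0.5571, 0.2821, 0.0801])
(86, np.float64(181.9), np.float64(195.8), [0.5873, 0.2629, 0.0863], [0.5577, 0.2617, 0.0867])
(94, np.float64(181.6), np.float64(195.5), [0.5877, 0.2428, 0.0927], [0.5583, 0.2417, 0.0931])
(102, np.float64(181.2), np.float64(195.2), [0.5881, 0.223, 0.0991], [0.5588, 0.2219, 0.0994])
(110, np.float64(180.8), np.float64(195.1), [0.5886, 0.2035, 0.1053], [0.5588, 0.2024, 0.1057])
(118, np.float64(179.8), np.float64(197.0), [0.5902, 0.1843, 0.1115], [0.5548, 0.183, 0.1119])
(126, np.float64(179.5), np.float64(197.0), [0.5906, 0.1654, 0.1176], [0.5547, 0.1641, 0.118])
(134, np.float64(179.3), np.float64(196.6), [0.5905, 0.1467, 0.1236], [0.5553, 0.1455, 0.124])
(142, np.float64(184.5), np.float64(190.0), [0.5797, 0.1279, 0.1296], [0.5686, 0.1276, 0.1297])
166 [0.5932 0.0815 0.1235] [0.5586 0.0805 0.1238]
172 [0.5949 0.0681 0.1278] [0.5575 0.0671 0.1281]
178 [0.5947 0.0548 0.1321] [0.5584 0.0538 0.1324]
184 [0.5944 0.0416 0.1363] [0.5583 0.0407 0.1366]
190 [0.5961 0.0287 0.1405] [0.5582 0.0277 0.1408]
196 [0.5958 0.0158 0.1446] [0.5581 0.0148 0.1449]
202 [0.5956 0.003  0.1487] [0.5581 0.0021 0.149 ]
208 [ 0.5963 -0.0096  0.1528] [ 0.559  -0.0105  0.153 ]
[143. 146. 146. 147. 147. 146. 146. 147. 147. 147. 134.  96.  78.  75.
  75.  74.  71.  76.  93.  96.  97.  98.  99.  99.  98.] [np.float64(0.1144), np.float64(0.1099), np.float64(0.1054)]
first blue [0.57595712 0.14361236 0.11722155]
```

```bash
cat >> h.py <<'E'
O=np.array([.5752,.0993,.1106]);PSI=np.radians(91.05);TL=np.radians(17.8)
Rt=R.from_euler("ZY",[PSI,TL])   # tube axes in world
tube=lambda x,y,z:O+Rt.apply(np.array([x,y,z])*1e-3)
RP=Rt*R.from_matrix(np.array([[0,1,0],[1,0,0],[0,0,-1]]).T) # tool y=tube x, tool z=-tube z
down=lambda deg:R.from_euler("z",np.radians(deg))*R.from_matrix(np.array([[0,1,0],[1,0,0],[0,0,-1]]).T) # tool y at yaw deg
def st():
    s=env.get_state();q=s["orientation"];return np.array(s["tcp_pos"]),R.from_quat([q[1],q[2],q[3],q[0]]),s
def go(p,Rg,tag=""):
    P,Q,s=st();rv=(Rg*Q.inv()).as_rotvec(degrees=True)/6
    print(tag,"shift",((p-P)/.04).round(2).tolist(),"turn",rv.round(2).tolist())
def intube():
    P,Q,s=st();print("t %.1f"%s["clock"],"tube xyz mm",(Rt.inv().apply(P-O)*1e3).round(1),"F",s["wrist_force"].round(1),"gap %.4f grip %.1f"%(s["finger_gap"],s["grip_force"]),"j6 %.2f"%s["joint_pos"][5])
E
python3 - <<'E'
from h import *
print(RP.as_matrix().round(2).tolist(), tube(-120,0,7),tube(-16,55,44))
q=Rt.inv().apply(np.array([.4943,.0973,.1598])-O);print("post in tube",q)
go(tube(-16,81,90),RP,"post above")
E
```

```text
[[-1.0, -0.02, 0.01], [-0.02, 0.95, -0.31], [0.0, -0.31, -0.95]] [ 0.57725451 -0.01279683  0.15394834] [0.52024192 0.09650895 0.15738482]
post in tube [-0.01553263  0.08092307  0.04668667]
post above shift [7.4, -10.74, -0.04] turn [-2.94, 0.49, 3.51]
```

Call:
jog_arm:
  rows:
    - [0, 0, 1, 0, 0, 0]
    - [1, -1, 1.5, 0, 0, 0]
    - [2, -2, 1.5, -0.5, 0, 0.5]
    - [3, -3.5, 1.5, -1, 0.1, 1]
    - [3.5, -4.5, 1.5, -1.5, 0.2, 2]
    - [4, -5.5, 1.5, -2, 0.3, 2.5]
    - [4.5, -6.5, 1.5, -2.5, 0.4, 3]
    - [5, -7.5, 1.2, -2.94, 0.49, 3.51]
    - [5.8, -8.5, 1, -2.94, 0.49, 3.51]
    - [6.6, -9.5, 0.5, -2.94, 0.49, 3.51]
    - [7.4, -10.5, 0.2, -2.94, 0.49, 3.51]
    - [7.4, -10.74, 0, -2.94, 0.49, 3.51]
  jaw: -0.1
  force: 30

```text
clock: 1.3
tcp_pos: [0.4559, 0.1691, 0.2237]
orientation: [0.002, -0.009, 0.988, -0.154]
wrist_force: [0.7, 0.8, -0.2]
finger_gap: 0.0468
grip_force: 0.0
```

Call:
jog_arm:
  rows:
    - [0, 0, 0, 0, 0, 0]
    - [0, 0, 0, 0, 0, 0]

```text
clock: 1.47
tcp_pos: [0.4549, 0.1685, 0.223]
orientation: [0.001, -0.007, 0.988, -0.155]
wrist_force: [-0.2, 0.1, 0.0]
finger_gap: 0.0472
grip_force: 0.0
```

Run:
```python
from h import *
intube();go(tube(-16,81,33),RP)
```

```text
t 1.5 tube xyz mm [ 33.6 119.  128.9] F [-0.2  0.1  0. ] gap 0.0472 grip 0.0 j6 0.39
 shift [0.99, -1.9, -1.9] turn [-0.0, -0.01, 0.04]
```

Call:
jog_arm:
  rows:
    - [0.5, -0.7, -0.2, 0, 0, 0]
    - [0.99, -1.46, -0.5, 0, 0, 0]
    - [0.99, -1.46, -0.54, 0, 0, 0]
    - [0.99, -1.46, -0.54, 0, 0, 0]
    - [0.99, -1.6, -1, 0, 0, 0]
    - [0.99, -1.75, -1.4, 0, 0, 0]
    - [0.99, -1.9, -1.85, 0, 0, 0]
    - [0.99, -1.9, -1.9, 0, 0, 0]
    - [0.99, -1.9, -1.9, 0, 0, 0]

```text
clock: 2.22
tcp_pos: [0.4929, 0.0958, 0.1475]
orientation: [0.001, -0.01, 0.988, -0.154]
wrist_force: [-0.2, 0.7, 0.3]
finger_gap: 0.0471
grip_force: 0.0
```

Call:
jog_arm:
  rows:
    - [0, 0, 0, 0, 0, 0]
    - [0, 0, 0, 0, 0, 0]
    - [0, 0, 0, 0, 0, 0]
    - [0, 0, 0, 0, 0, 0]
    - [0, 0, 0, 0, 0, 0]
    - [0, 0, 0, 0, 0, 0]
  jaw: 1

```text
clock: 2.72
tcp_pos: [0.4944, 0.0947, 0.1481]
orientation: [0.002, -0.009, 0.988, -0.154]
wrist_force: [-0.5, 0.4, 0.0]
finger_gap: -0.0001
grip_force: 0.0
```

Run:
```python
from h import *
intube();go(tube(-16,115,33),RP)
```

```text
t 2.7 tube xyz mm [-14.4  80.9  34.7] F [-0.5  0.4  0. ] gap -0.0001 grip 0.0 j6 0.22
 shift [-0.85, -0.07, -0.03] turn [-0.01, 0.01, -0.01]
```

Run:
```python
from h import *
t=cam("top");s=cam("scene")
A=t["pixels"][150:270,90:240];B=s["pixels"][90:210,280:430]
im=np.hstack([cv2.resize(A,None,fx=2.6,fy=2.6,interpolation=2),cv2.resize(B,None,fx=2.6,fy=2.6,interpolation=2)])
cv2.imwrite("pics/g1.png",im[:,:,::-1])
```

```text
(no output)
```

View pics/g1.png

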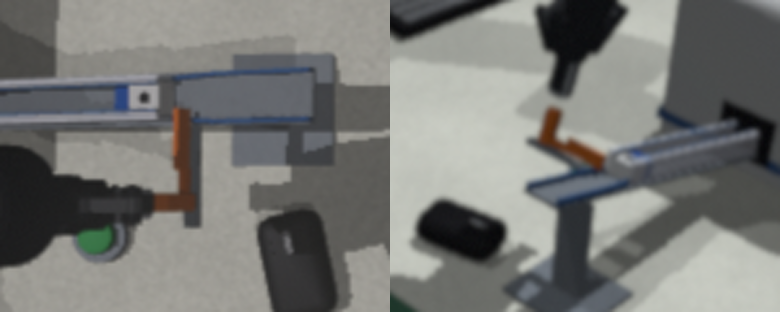

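The picture shows the closed tip at about the post's column in the top view. In the scene view it stands clearly above the post top, at about (565,95) in the right half of the crop. I'll compare it with the projected TCP.

Run:
```python
from h import *
t=cam("top");s=cam("scene");P,Q,_=st()
print(P,"proj top",proj(t,P),"scene",proj(s,P))
ut=np.array([152,203])/2.6+[90,150];
us=np.array([562,96]);us=(us-[390,0])/2.6+[280,90]
print("seen top",ut,"scene",us,tri([t,s],[ut,us]))
p=np.array([.4943,.0973,.1598]);print("post proj",proj(t,p),proj(s,p))
```

```text
[0.49423064 0.09454098 0.14774386] proj top [154.43263607 227.26530257] scene [341.68695898 136.45772717]
seen top [148.46153846 228.07692308] scene [346.15384615 126.92307692] (array([0.4958    , 0.10101648, 0.17376554]), [np.float64(4.4341855055762975), np.float64(4.434185505576371)])
post proj [151.00719191 227.26953694] [342.71919612 132.17052932]
```

Run:
```python
from h import *
t=cam("top");s=cam("scene")
for n,r in(("t",t),("s",s)):
    h=cv2.cvtColor(r["pixels"],cv2.COLOR_RGB2HSV);m=((h[...,0]>60)&(h[...,0]<90)&(h[...,1]>80)&(h[...,2]<120)).astype(np.uint8)
    nn,l,stt,_=cv2.connectedComponentsWithStats(m);k=1+np.argmax(stt[1:,4])
    hull=cv2.convexHull(np.argwhere(l==k)[:,::-1].astype(np.int32))
    q=cv2.approxPolyDP(hull,6,True)[:,0];print(n,q.tolist())
    print([ (onz(r,p,.003)*1e3).round(0)[:2].tolist() for p in q])
A=t["pixels"][190:250,100:190];B=s["pixels"][85:165,300:400]
a=cv2.resize(A,(420,280),interpolation=0);b=cv2.resize(B,(350,280),interpolation=0)
cv2.imwrite("pics/g2.png",np.hstack([a,b])[:,:,::-1])
```

```text
t [[409, 273], [307, 275], [257, 199], [258, 178], [283, 162], [392, 163], [414, 189]]
[[397.0, -447.0], [388.0, -213.0], [561.0, -95.0], [610.0, -96.0], [648.0, -154.0], [649.0, -406.0], [590.0, -457.0]]
s [[335, 243], [218, 330], [150, 260], [262, 194]]
[[658.0, -97.0], [662.0, -456.0], [394.0, -456.0], [393.0, -104.0]]
```

View pics/g2.png

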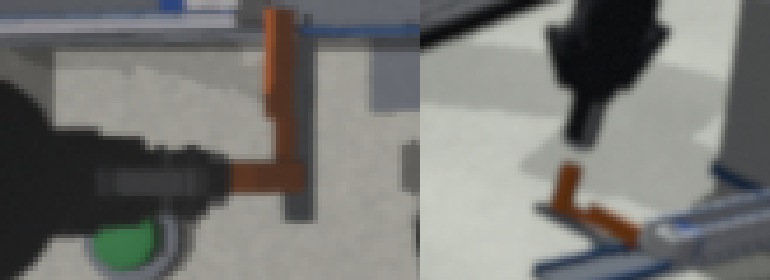

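Run:
```python
from h import *
t=cam("top");s=cam("scene");P,Q,S=st();n=-Q.apply([0,0,1])
for d in(0,10,20,25,30,35): print(d,proj(t,P+n*d*1e-3).round(1),proj(s,P+n*d*1e-3).round(1))
print(S["joint_pos"].round(3),P)
```

```text
0 [154.4 227.3] [341.7 136.5]
10 [151.3 227.3] [342.7 132.9]
20 [148.1 227.4] [343.7 129.4]
25 [146.4 227.4] [344.2 127.6]
30 [144.8 227.5] [344.7 125.8]
35 [143.1 227.5] [345.2 124. ]
[ 0.225  0.275 -0.185  1.177 -0.304  0.216] [0.49419653 0.09453701 0.14769063]
```

Call:
jog_arm:
  rows:
    - [0, 0, 0, 0, 0, 0]
    - [0, 0, 0, 0, 0, 0]
    - [0, 0, 0, 0, 0, 0]
    - [0, 0, 0, 0, 0, 0]
    - [0, -0.06, -0.19, 0, 0, 0]
    - [0, -0.12, -0.38, 0, 0, 0]
    - [0, -0.12, -0.38, 0, 0, 0]
  jaw: -0.1

```text
clock: 3.7
tcp_pos: [0.493, 0.0891, 0.1305]
orientation: [0.0, -0.009, 0.988, -0.155]
wrist_force: [0.3, 0.3, -1.2]
finger_gap: 0.0468
grip_force: 0.0
```

Call:
jog_arm:
  rows:
    - [0, 0, 0, 0, 0, 0]
    - [0, 0, 0, 0, 0, 0]
    - [0, 0, 0, 0, 0, 0]
    - [0, 0, 0, 0, 0, 0]
    - [0, 0, 0, 0, 0, 0]
    - [0, 0, 0, 0, 0, 0]
  jaw: 1

```text
clock: 4.2
tcp_pos: [0.4943, 0.0893, 0.1328]
orientation: [0.002, -0.009, 0.988, -0.155]
wrist_force: [-0.2, -3.5, 1.9]
finger_gap: 0.012
grip_force: 29.3
```

Run:
```python
from h import *
intube();t=cam("top");s=cam("scene")
A=t["pixels"][190:250,100:190];B=s["pixels"][85:165,300:400]
a=cv2.resize(A,(420,280),interpolation=0);b=cv2.resize(B,(350,280),interpolation=0)
cv2.imwrite("pics/g3.png",np.hstack([a,b])[:,:,::-1])
```

```text
t 4.2 tube xyz mm [-14.9  81.1  18.6] F [-0.2 -3.5  1.9] gap 0.0120 grip 29.3 j6 0.21
```

Call:
jog_arm:
  rows:
    - [-0.2, 0, 0, 0, 0, 0]
    - [-0.4, 0, 0, 0, 0, 0]
    - [-0.6, -0.01, 0, 0, 0, 0]
    - [-0.8, -0.01, 0, 0, 0, 0]
    - [-0.87, -0.01, 0, 0, 0, 0]
    - [-0.87, -0.01, 0, 0, 0, 0]
    - [-0.87, -0.01, 0, 0, 0, 0]

```text
clock: 4.88
tcp_pos: [0.4603, 0.0888, 0.1329]
orientation: [0.003, -0.009, 0.988, -0.155]
wrist_force: [3.2, -6.8, -1.6]
finger_gap: 0.0118
grip_force: 30.0
```

Run:
```python
from h import *
intube();t=cam("top");s=cam("scene")
A=t["pixels"][170:250,80:220];B=s["pixels"][85:165,300:400]
a=cv2.resize(A,(420,240),interpolation=2);b=cv2.resize(B,(300,240),interpolation=2)
cv2.imwrite("pics/g4.png",np.hstack([a,b])[:,:,::-1])
```

```text
t 4.9 tube xyz mm [-14.8 115.1  18.7] F [ 3.2 -6.8 -1.6] gap 0.0118 grip 30.0 j6 0.22
```

View pics/g4.png

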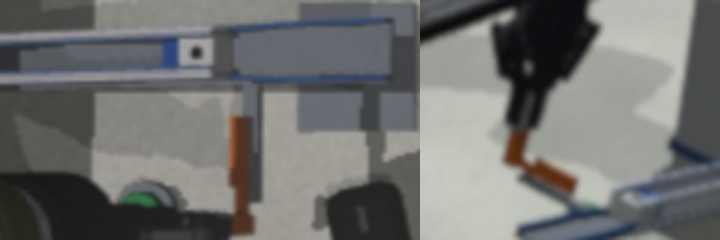

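The gate is fully open and clear of the channel. The fingers hold only the top of the post, so the real tips sit higher than my frame says. I'll check that by contact at the mat.

Call:
jog_arm:
  rows:
    - [0, 0, 0, 0, 0, 0]
    - [0, 0, 0, 0, 0, 0]
    - [0, 0, 0, 0, 0, 0]
    - [0, 0, 0, 0, 0, 0]
    - [0, 0.12, 0.36, 0, 0, 0]
    - [0, 0.3, 0.9, 0, 0, 0]
    - [0, 0.46, 1.43, 0, 0, 0]
    - [0, 0.46, 1.6, 0, 0, 0]
  jaw: -0.3

```text
clock: 5.65
tcp_pos: [0.4606, 0.1091, 0.1991]
orientation: [0.004, -0.01, 0.988, -0.154]
wrist_force: [0.5, 0.5, -0.2]
finger_gap: 0.0554
grip_force: 0.0
```

Run:
```python
from h import *
intube();t=cam("top")
for c in carts(t): print(c[:2])
go(np.array([.4366,-.1591,.09]),down(43.6))
```

```text
t 5.7 tube xyz mm [-15.7 114.4  88. ] F [ 0.5  0.5 -0.2] gap 0.0554 grip 0.0 j6 0.26
([0.5996, -0.3692], np.float64(136.0))
([0.5951, -0.2247], np.float64(-135.8))
([0.4522, -0.3949], np.float64(68.5))
([0.4424, -0.2802], np.float64(25.1))
 shift [-0.61, -6.7, -2.73] turn [2.82, -1.12, -7.85]
```

Call:
jog_arm:
  rows:
    - [0, -0.7, 0, 0.3, -0.1, -0.8]
    - [-0.1, -1.5, 0, 0.6, -0.2, -1.6]
    - [-0.2, -2.3, 0, 0.9, -0.3, -2.4]
    - [-0.3, -3.1, 0, 1.2, -0.5, -3.3]
    - [-0.4, -4, 0, 1.5, -0.6, -4.2]
    - [-0.5, -4.9, -0.3, 1.8, -0.7, -5]
    - [-0.55, -5.7, -0.8, 2.1, -0.85, -6]
    - [-0.6, -6.3, -1.3, 2.5, -1, -7]
    - [-0.61, -6.7, -1.9, 2.82, -1.12, -7.85]
    - [-0.61, -6.7, -2.5, 2.82, -1.12, -7.85]
    - [-0.61, -6.7, -2.73, 2.82, -1.12, -7.85]
    - [-0.61, -6.7, -2.73, 2.82, -1.12, -7.85]

```text
clock: 6.7
tcp_pos: [0.4322, -0.159, 0.0843]
orientation: [-0.006, 0.394, 0.919, 0.001]
wrist_force: [-0.6, 1.2, -0.5]
finger_gap: 0.0556
grip_force: 0.0
```

Run:
```python
from h import *
intube();t=cam("top");s=cam("scene");P,Q,S=st()
for c in carts(t): print(c[:2])
go(np.array([.4366,-.1591,.005]),down(43.6));print(P,proj(t,P),proj(s,P))
u,v=proj(s,P).astype(int);u2,v2=proj(t,P).astype(int)
b=cv2.resize(s["pixels"][v-40:v+40,u-50:u+50],(400,320),interpolation=2);a=cv2.resize(t["pixels"][v2-40:v2+40,u2-50:u2+50],(400,320),interpolation=2)
cv2.imwrite("pics/m1.png",np.hstack([a,b])[:,:,::-1])
```

```text
t 6.7 tube xyz mm [-235.4  147.7 -103.2] F [-0.6  1.2 -0.5] gap 0.0556 grip 0.0 j6 0.28
([0.599, -0.3686], np.float64(135.8))
([0.5951, -0.2248], np.float64(-135.3))
 shift [0.05, 0.01, -2.06] turn [-0.03, -0.05, -0.02]
[ 0.43473984 -0.1594468   0.08729726] [283.55351735 257.24845192] [254.74702871 185.81564206]
```

View pics/m1.png

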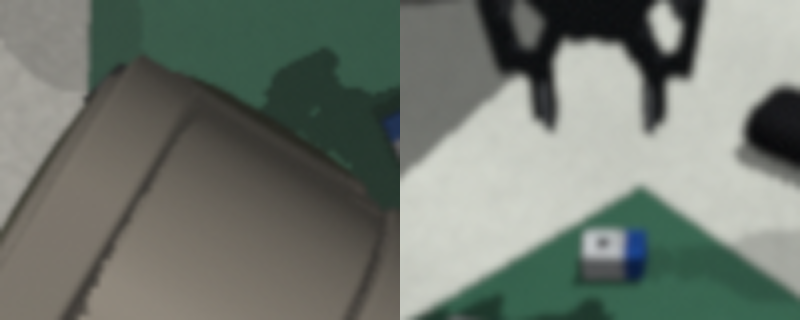

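Both cameras put the fingertips about 25 mm above the reported TCP, at crop (545,128) and (655,130) against a projected (600,160). I'll descend carefully and watch the force.

Call:
jog_arm:
  rows:
    - [0.05, 0.01, -0.6, 0, 0, 0]
    - [0.05, 0.01, -1.2, 0, 0, 0]
    - [0.05, 0.01, -1.7, 0, 0, 0]
    - [0.05, 0.01, -2, 0, 0, 0]
    - [0.05, 0.01, -2.1, 0, 0, 0]
    - [0.05, 0.01, -2.2, 0, 0, 0]
    - [0.05, 0.01, -2.2, 0, 0, 0]

```text
clock: 7.38
tcp_pos: [0.438, -0.1596, 0.0001]
orientation: [-0.002, 0.393, 0.92, 0.0]
wrist_force: [1.1, 0.4, 0.8]
finger_gap: 0.0555
grip_force: 0.0
```

Call:
jog_arm:
  rows:
    - [0, 0, -0.1, 0, 0, 0]
    - [0, 0, -0.2, 0, 0, 0]
    - [0, 0, -0.2, 0, 0, 0]

```text
clock: 7.63
tcp_pos: [0.4372, -0.1598, -0.0087]
orientation: [-0.002, 0.394, 0.919, 0.0]
wrist_force: [-0.2, -0.7, -0.3]
finger_gap: 0.0555
grip_force: 0.0
```

Run:
```python
from h import *
intube();s=cam("scene");P,Q,S=st();print(P)
u,v=proj(s,P).astype(int)
b=cv2.resize(s["pixels"][v-40:v+40,u-50:u+50],(400,320),interpolation=2)
cv2.imwrite("pics/m2.png",b[:,:,::-1])
```

```text
t 7.6 tube xyz mm [-207.8  142.7 -192. ] F [-0.2 -0.7 -0.3] gap 0.0555 grip 0.0 j6 0.29
[ 0.43704971 -0.15980683 -0.00859567]
```

View pics/m2.png

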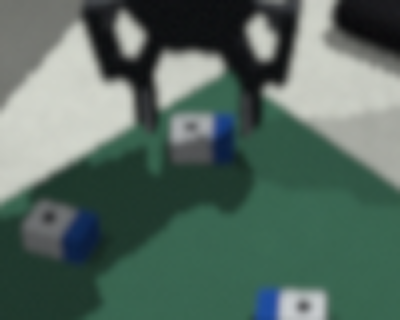

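The reported z is already below the bench with no contact, and the tips stand beside the cart's top edge, so the bias is real. I'll go lower in small steps.

Call:
jog_arm:
  rows:
    - [0, 0, -0.1, 0, 0, 0]
    - [0, 0, -0.2, 0, 0, 0]
    - [0, 0, -0.2, 0, 0, 0]

```text
clock: 7.93
tcp_pos: [0.4365, -0.1596, -0.0174]
orientation: [-0.003, 0.394, 0.919, 0.0]
wrist_force: [0.3, 0.4, -0.3]
finger_gap: 0.0556
grip_force: 0.0
```

Call:
jog_arm:
  rows:
    - [0, 0, -0.05, 0, 0, 0]
    - [0, 0, -0.05, 0, 0, 0]

```text
clock: 8.1
tcp_pos: [0.4367, -0.1597, -0.0191]
orientation: [-0.003, 0.394, 0.919, 0.0]
wrist_force: [0.2, 0.2, 0.2]
finger_gap: 0.0558
grip_force: 0.0
```

Call:
jog_arm:
  rows:
    - [0, 0, 0, 0, 0, 0]
    - [0, 0, 0, 0, 0, 0]
    - [0, 0, 0, 0, 0, 0]
    - [0, 0, 0, 0, 0, 0]
  jaw: 1
  force: 40

```text
clock: 8.43
tcp_pos: [0.4372, -0.1599, -0.0185]
orientation: [-0.002, 0.394, 0.919, 0.0]
wrist_force: [-0.6, 0.4, 1.2]
finger_gap: 0.0387
grip_force: 40.6
```

Call:
jog_arm:
  rows:
    - [0, 0, 0.5, 0, 0, 0]
    - [0, 0, 1.3, 0, 0, 0]
    - [0, 0, 2.2, 0, 0, 0]
    - [0, 0, 3.1, 0, 0, 0]
    - [0, 0, 4, 0, 0, 0]
    - [0, 0, 4.9, 0, 0, 0]
    - [0, 0, 5, 0, 0, 0]

```text
clock: 9.02
tcp_pos: [0.44, -0.1614, 0.1877]
orientation: [0.002, 0.394, 0.919, -0.0]
wrist_force: [1.1, -1.1, -0.3]
finger_gap: 0.039
grip_force: 40.5
```

Run:
```python
from h import *
intube();P,Q,S=st();print(P,tube(-66,0,23))
go(tube(-66,0,23),RP)
```

```text
t 9.0 tube xyz mm [-269.4  140.    -5.5] F [ 1.1 -1.1 -0.3] gap 0.0390 grip 40.5 j6 0.29
[ 0.44000012 -0.16142527  0.18773   ] [0.57622271 0.04349982 0.15267487]
 shift [3.41, 5.12, -0.88] turn [-2.81, 1.22, 7.83]
```

Call:
jog_arm:
  rows:
    - [0.3, 0.4, 0.1, -0.2, 0.1, 0.7]
    - [0.6, 0.8, 0.1, -0.5, 0.2, 1.4]
    - [0.9, 1.3, 0.1, -0.8, 0.3, 2.1]
    - [1.2, 1.8, 0.1, -1, 0.4, 2.8]
    - [1.5, 2.3, 0.1, -1.3, 0.5, 3.6]
    - [1.8, 2.8, 0.1, -1.6, 0.7, 4.4]
    - [2.2, 3.3, 0.1, -1.9, 0.8, 5.2]
    - [2.5, 3.8, 0, -2.1, 0.9, 6]
    - [2.8, 4.3, 0, -2.4, 1, 6.8]
    - [3.1, 4.7, -0.2, -2.6, 1.1, 7.4]
    - [3.41, 5.12, -0.4, -2.81, 1.22, 7.83]
    - [3.41, 5.12, -0.6, -2.81, 1.22, 7.83]

```text
clock: 10.02
tcp_pos: [0.5749, 0.0485, 0.1556]
orientation: [-0.003, -0.011, 0.988, -0.156]
wrist_force: [-0.1, -0.5, -1.3]
finger_gap: 0.0389
grip_force: 40.5
```

Call:
jog_arm:
  rows:
    - [0, 0, -0.15, 0, 0, 0]
    - [0, 0, -0.15, 0, 0, 0]

```text
clock: 10.18
tcp_pos: [0.5719, 0.0448, 0.1491]
orientation: [-0.005, -0.008, 0.988, -0.156]
wrist_force: [0.4, -0.4, -0.3]
finger_gap: 0.0393
grip_force: 40.5
```

Run:
```python
from h import *
intube()
go(tube(-66,0,-20),RP)
s=cam("scene");t=cam("top")
b=cv2.resize(s["pixels"][100:220,300:450],(400,320),interpolation=2);a=cv2.resize(t["pixels"][140:240,120:245],(400,320),interpolation=2)
cv2.imwrite("pics/p1.png",np.hstack([a,b])[:,:,::-1])
```

```text
t 10.2 tube xyz mm [-63.6   4.3  20. ] F [ 0.4 -0.4 -0.3] gap 0.0393 grip 40.5 j6 0.10
 shift [0.12, -0.36, -0.93] turn [0.03, -0.12, 0.03]
```

View pics/p1.png

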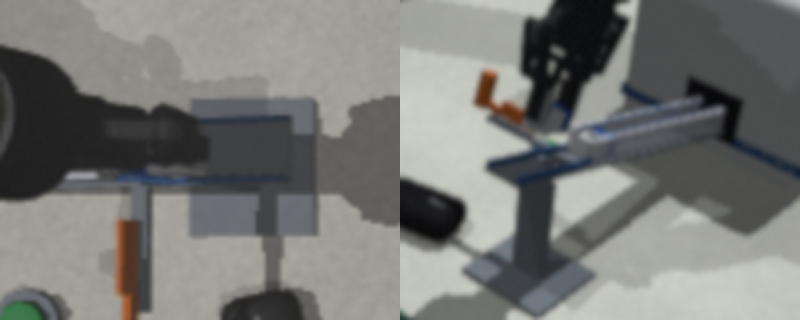

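The cart is held over the apron, blue end toward the tube (right view about (570,110)). I'll lower it until it touches.

Call:
jog_arm:
  rows:
    - [0.12, -0.05, 0, 0.03, -0.12, 0.03]
    - [0.12, -0.15, -0.3, 0.03, -0.12, 0.03]
    - [0.12, -0.25, -0.6, 0.03, -0.12, 0.03]
    - [0.12, -0.33, -0.8, 0.03, -0.12, 0.03]
    - [0.12, -0.36, -0.9, 0.03, -0.12, 0.03]
    - [0.12, -0.36, -0.9, 0.03, -0.12, 0.03]

```text
clock: 10.78
tcp_pos: [0.5782, 0.0298, 0.116]
orientation: [0.004, -0.008, 0.988, -0.155]
wrist_force: [-0.4, -0.0, -1.4]
finger_gap: 0.0391
grip_force: 40.5
```

Call:
jog_arm:
  rows:
    - [0, -0.01, -0.03, 0, 0, 0]
    - [0, -0.01, -0.03, 0, 0, 0]

```text
clock: 10.95
tcp_pos: [0.5786, 0.0298, 0.1156]
orientation: [0.004, -0.009, 0.988, -0.155]
wrist_force: [-1.2, 0.0, 4.4]
finger_gap: 0.0392
grip_force: 41.1
```

Call:
jog_arm:
  rows:
    - [0, -0.01, -0.03, 0, 0, 0]
    - [0, -0.01, -0.03, 0, 0, 0]

```text
clock: 11.12
tcp_pos: [0.5787, 0.0298, 0.1155]
orientation: [0.005, -0.009, 0.988, -0.155]
wrist_force: [-5.1, 3.7, 12.6]
finger_gap: 0.0391
grip_force: 41.9
```

Run:
```python
from h import *
intube();go(tube(-66,0,-22),RP)
```

```text
t 11.1 tube xyz mm [-67.7  -2.2 -16.6] F [-5.1  3.7 12.6] gap 0.0391 grip 41.9 j6 0.07
 shift [-0.06, -0.0, -0.14] turn [-0.0, 0.06, -0.0]
```

Call:
jog_arm:
  rows:
    - [0, 0.02, 0.1, 0, 0.06, 0]
    - [-0.08, 0.02, 0.1, 0, 0.06, 0]
    - [-0.08, 0.02, 0.1, 0, 0.06, 0]
    - [-0.08, 0, 0.03, 0, 0.06, 0]
    - [-0.08, -0.01, -0.03, 0, 0.06, 0]
    - [-0.08, -0.01, -0.03, 0, 0.06, 0]

```text
clock: 11.62
tcp_pos: [0.5754, 0.0301, 0.1153]
orientation: [0.002, -0.01, 0.988, -0.155]
wrist_force: [-8.3, 7.0, 22.3]
finger_gap: 0.0384
grip_force: 43.2
```

Run:
```python
from h import *
intube()
```

```text
t 11.6 tube xyz mm [-67.4   1.1 -16.7] F [-8.3  7.  22.3] gap 0.0384 grip 43.2 j6 0.07
```

Call:
jog_arm:
  rows:
    - [0, 0.02, 0.05, 0, 0, 0]
    - [0, 0.02, 0.05, 0, 0, 0]
    - [0, 0.02, 0.05, 0, 0, 0]
    - [0, 0.02, 0.05, 0, 0, 0]
    - [0, 0.1, 0.35, 0, 0, 0]
    - [0, 0.25, 0.8, 0, 0, 0]
    - [0, 0.4, 1.3, 0, 0, 0]
    - [0, 0.1, 2, 0, 0, 0]
    - [0, -1, 2.2, 0, 0, 0]
    - [0, -1.5, 2.2, 0, 0, 0]
    - [0, -2, 2.2, 0, 0, 0]
  jaw: -0.3

```text
clock: 12.53
tcp_pos: [0.5755, -0.0523, 0.2002]
orientation: [0.001, -0.009, 0.988, -0.155]
wrist_force: [-0.5, -0.1, 0.3]
finger_gap: 0.0554
grip_force: 0.0
```

Run:
```python
from h import *
intube()
s=cam("scene");t=cam("top")
b=cv2.resize(s["pixels"][130:220,320:430],(390,320),interpolation=2);a=cv2.resize(t["pixels"][160:220,130:220],(400,320),interpolation=2)
cv2.imwrite("pics/p2.png",np.hstack([a,b])[:,:,::-1])
print(carts(t))
```

```text
t 12.5 tube xyz mm [-171.7    2.5   39. ] F [-0.5 -0.1  0.3] gap 0.0554 grip 0.0 j6 -0.08
[([0.599, -0.3687], np.float64(136.2), 76, 129, np.float64(20.5), [11.3, 11.3], 45.0), ([0.4524, -0.3947], np.float64(69.4), 83, 122, np.float64(21.3), [11.7, 11.3], 21.8)]
```

View pics/p2.png

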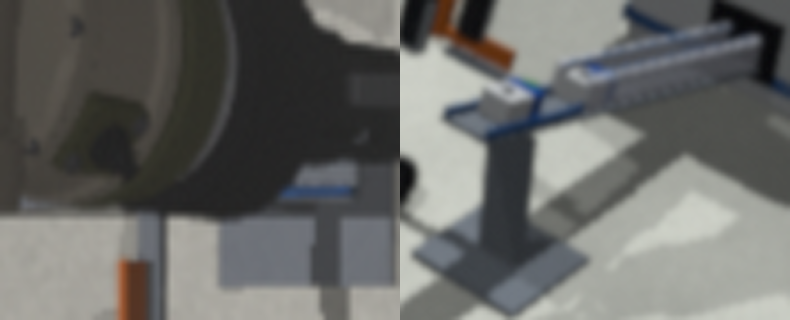

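The cart sits flat on the apron, blue end downhill (right view about (520,95)). Next I push it with the fingers shut.

Run:
```python
from h import *
go(tube(-118,1,30),RP,"a");go(tube(-118,1,-8),RP,"b");print(Rt.as_matrix().round(3).tolist())
```

```text
a shift [0.03, 1.24, -0.6] turn [0.0, -0.03, 0.04]
b shift [0.04, 0.95, -1.51] turn [0.0, -0.03, 0.04]
[[-0.017, -1.0, -0.006], [0.952, -0.018, 0.306], [-0.306, 0.0, 0.952]]
```

Call:
jog_arm:
  rows:
    - [0.03, 0.6, -0.2, 0, -0.03, 0.04]
    - [0.03, 1.24, -0.6, 0, -0.03, 0.04]
    - [0.03, 1.24, -0.6, 0, -0.03, 0.04]
    - [0.03, 1.15, -0.9, 0, -0.03, 0.04]
    - [0.04, 1.05, -1.2, 0, -0.03, 0.04]
    - [0.04, 0.95, -1.51, 0, -0.03, 0.04]
    - [0.04, 0.95, -1.51, 0, -0.03, 0.04]
  jaw: 1

```text
clock: 13.22
tcp_pos: [0.5746, -0.0125, 0.1362]
orientation: [-0.001, -0.012, 0.988, -0.154]
wrist_force: [-0.4, 0.4, -0.0]
finger_gap: 0.0
grip_force: 0.0
```

Call:
jog_arm:
  rows:
    - [0, 0.3, -0.1, 0, 0, 0]
    - [-0.01, 0.6, -0.19, 0, 0, 0]
    - [-0.02, 0.9, -0.29, 0, 0, 0]
    - [-0.02, 1.2, -0.38, 0, 0, 0]
    - [-0.03, 1.5, -0.48, 0, 0, 0]
    - [-0.03, 1.8, -0.58, 0, 0, 0]
    - [-0.04, 2.09, -0.67, 0, 0, 0]
    - [-0.04, 2.09, -0.67, 0, 0, 0]

```text
clock: 13.88
tcp_pos: [0.5745, 0.0736, 0.1114]
orientation: [0.001, -0.013, 0.988, -0.154]
wrist_force: [-0.1, -0.3, -1.1]
finger_gap: -0.0002
grip_force: 0.0
```

Run:
```python
from h import *
intube();go(tube(-18,1,-8),RP,"b")
```

```text
t 13.9 tube xyz mm [-24.7   1.2  -7.1] F [-0.1 -0.3 -1.1] gap -0.0002 grip 0.0 j6 0.14
b shift [0.0, 0.15, -0.07] turn [-0.01, -0.01, -0.07]
```

Small steps now, until the mouth stops the fingers.

Call:
jog_arm:
  rows:
    - [0, 0.1, -0.03, 0, 0, 0]
    - [0, 0.2, -0.06, 0, 0, 0]
    - [0, 0.2, -0.06, 0, 0, 0]

```text
clock: 14.13
tcp_pos: [0.575, 0.0794, 0.11]
orientation: [0.002, -0.011, 0.988, -0.154]
wrist_force: [-0.6, -0.2, -0.3]
finger_gap: -0.0002
grip_force: 0.0
```

Run:
```python
from h import *
intube()
s=cam("scene");t=cam("top")
b=cv2.resize(s["pixels"][110:200,320:430],(390,320),interpolation=2);a=cv2.resize(t["pixels"][160:220,100:190],(400,320),interpolation=2)
cv2.imwrite("pics/p3.png",np.hstack([a,b])[:,:,::-1])
```

```text
t 14.1 tube xyz mm [-18.8   0.6  -6.7] F [-0.6 -0.2 -0.3] gap -0.0002 grip 0.0 j6 0.15
```

View pics/p3.png

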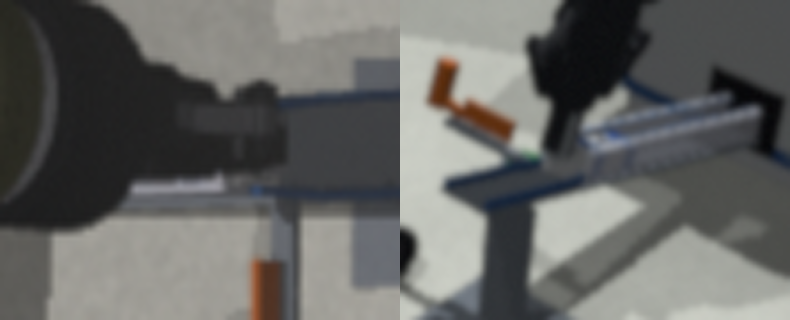

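Call:
jog_arm:
  rows:
    - [0, 0.1, -0.03, 0, 0, 0]
    - [0, 0.1, -0.03, 0, 0, 0]

```text
clock: 14.4
tcp_pos: [0.5751, 0.0831, 0.1089]
orientation: [0.002, -0.011, 0.988, -0.154]
wrist_force: [-0.2, -0.7, 0.3]
finger_gap: 0.0
grip_force: 0.0
```

Call:
jog_arm:
  rows:
    - [0, 0.1, -0.03, 0, 0, 0]
    - [0, 0.1, -0.03, 0, 0, 0]

```text
clock: 14.57
tcp_pos: [0.575, 0.0874, 0.1076]
orientation: [0.002, -0.011, 0.988, -0.154]
wrist_force: [0.6, 1.0, -0.5]
finger_gap: 0.0001
grip_force: 0.0
```

Call:
jog_arm:
  rows:
    - [0, 0.1, -0.03, 0, 0, 0]
    - [0, 0.1, -0.03, 0, 0, 0]

```text
clock: 14.73
tcp_pos: [0.5749, 0.0915, 0.1063]
orientation: [0.002, -0.011, 0.988, -0.154]
wrist_force: [-0.3, 0.6, -0.2]
finger_gap: -0.0004
grip_force: 0.0
```

Call:
jog_arm:
  rows:
    - [0, 0.06, -0.02, 0, 0, 0]
    - [0, 0.06, -0.02, 0, 0, 0]

```text
clock: 14.9
tcp_pos: [0.575, 0.0925, 0.106]
orientation: [0.002, -0.011, 0.988, -0.156]
wrist_force: [-0.7, -4.2, 1.2]
finger_gap: 0.0
grip_force: 2.7
```

Call:
jog_arm:
  rows:
    - [0, 0.06, -0.02, 0, 0, 0]
    - [0, 0.06, -0.02, 0, 0, 0]

```text
clock: 15.07
tcp_pos: [0.575, 0.0932, 0.1058]
orientation: [0.002, -0.011, 0.987, -0.157]
wrist_force: [-0.8, -10.7, 4.4]
finger_gap: 0.0001
grip_force: 5.9
```

Run:
```python
from h import *
intube()
```

```text
t 15.1 tube xyz mm [-4.4  0.4 -6.5] F [ -0.8 -10.7   4.4] gap 0.0001 grip 5.9 j6 0.18
```

Call:
jog_arm:
  rows:
    - [0, -0.3, 0.1, 0, 0, 0]
    - [0, -0.3, 0.2, 0, 0, 0]
    - [0, -0.1, 0.8, 0, 0, 0]
    - [0, 0, 1.6, 0, 0, 0]
    - [-0.5, -0.5, 2, 0.3, -0.1, -0.7]
    - [-1, -1.2, 2, 0.6, -0.2, -1.5]
    - [-1.5, -2, 2, 0.9, -0.3, -2.3]
    - [-1.9, -2.8, 2, 1.2, -0.5, -3.1]
    - [-2.3, -3.6, 2, 1.5, -0.6, -4]
    - [-2.6, -4.4, 2, 1.8, -0.7, -4.9]
    - [-2.9, -5.2, 2, 2.1, -0.85, -5.8]
    - [-3, -6, 2, 2.5, -1, -6.7]
  jaw: -0.3

```text
clock: 16.07
tcp_pos: [0.4539, -0.1445, 0.1857]
orientation: [0.002, 0.338, 0.941, -0.017]
wrist_force: [1.7, 0.3, 0.0]
finger_gap: 0.0555
grip_force: 0.0
```

```bash
cat >> h.py <<'E'
def tubeview(t):
    # along the centre line at roof-slot height: colours of the top faces (z=20)
    im=t["pixels"].astype(int);o=[]
    for x in range(-20,250,4):
        u,v=proj(t,tube(x,0,23));p=im[int(round(v))-1:int(round(v))+2,int(round(u))].mean(0)
        o.append("B" if p[2]-p[0]>35 else "W" if p.min()>125 else ".")
    print("tube -20..250/4mm:","".join(o))
E
python3 - <<'E'
from h import *
intube();t=cam("top");tubeview(t)
for c in carts(t): print(c[:2])
c=min(carts(t),key=lambda c:np.hypot(c[0][0]-.4423,c[0][1]+.28)) 
go(np.array([*c[0],.06]),down(c[1]))
E
```

```text
t 16.1 tube xyz mm [-253.   125.7   -2.3] F [1.7 0.3 0. ] gap 0.0555 grip 0.0 j6 0.24
tube -20..250/4mm: ......WW...WWBBBWWW.WWWBBBB.........................................
([0.599, -0.3686], np.float64(135.6))
([0.5951, -0.2248], np.float64(-135.3))
 shift [3.53, -1.8, -3.15] turn [0.13, 0.53, 29.16]
```

Run:
```python
from h import *
go(np.array([.4425,-.2801,.09]),down(25.5))
```

```text
shift [-0.29, -3.19, -2.4] turn [0.33, -0.14, -4.03]
```

Call:
jog_arm:
  rows:
    - [-0.1, -0.9, 0, 0.1, -0.1, -1]
    - [-0.2, -1.8, 0, 0.2, -0.1, -2]
    - [-0.29, -2.7, -0.5, 0.3, -0.14, -3]
    - [-0.29, -3.19, -1.3, 0.33, -0.14, -4.03]
    - [-0.29, -3.19, -2, 0.33, -0.14, -4.03]
    - [-0.29, -3.19, -2.4, 0.33, -0.14, -4.03]
    - [-0.29, -3.19, -2.4, 0.33, -0.14, -4.03]
    - [-0.29, -3.19, -2.4, 0.33, -0.14, -4.03]

```text
clock: 16.78
tcp_pos: [0.4431, -0.2711, 0.0885]
orientation: [-0.003, 0.526, 0.851, 0.001]
wrist_force: [-0.5, 0.3, -0.1]
finger_gap: 0.0553
grip_force: 0.0
```

Run:
```python
from h import *
go(np.array([.4425,-.2801,-.0187]),down(25.5))
s=cam("scene");print("proj cart top",proj(s,[.4425,-.2801,.023]))
im=s["pixels"].astype(int);b=((im[...,2]-im[...,0]>40)&(im[...,2]-im[...,1]>25)).astype(np.uint8);b[:180]=0
_,_,S,C=cv2.connectedComponentsWithStats(b)
for i in range(1,len(S)):
    if 15<S[i,4]<200: print(C[i].round(1),onz(s,C[i],.015).round(3),S[i,4])
```

```text
shift [-0.02, -0.23, -2.68] turn [-0.04, -0.04, -0.17]
proj cart top [220.88618452 228.61607651]
[226.5 232.1] [ 0.455 -0.273  0.015] 77
[273.5 251.6] [ 0.585 -0.233  0.015] 70
[191.5 254.9] [ 0.459 -0.38   0.015] 55
[233.4 279. ] [ 0.585 -0.354  0.015] 59
```

Call:
jog_arm:
  rows:
    - [-0.02, -0.23, -0.3, -0.04, -0.04, -0.17]
    - [-0.02, -0.23, -0.9, -0.04, -0.04, -0.17]
    - [-0.02, -0.23, -1.6, -0.04, -0.04, -0.17]
    - [-0.02, -0.23, -2.2, -0.04, -0.04, -0.17]
    - [-0.02, -0.23, -2.6, -0.04, -0.04, -0.17]
    - [-0.02, -0.23, -2.68, -0.04, -0.04, -0.17]
    - [-0.02, -0.23, -2.68, -0.04, -0.04, -0.17]

```text
clock: 17.42
tcp_pos: [0.4433, -0.2808, -0.0176]
orientation: [0.001, 0.533, 0.846, -0.0]
wrist_force: [-0.6, -0.3, -0.2]
finger_gap: 0.0555
grip_force: 0.0
```

Call:
jog_arm:
  rows:
    - [0, 0, 0, 0, 0, 0]
    - [0, 0, 0, 0, 0, 0]
    - [0, 0, 0, 0, 0, 0]
    - [0, 0, 0, 0, 0, 0]
    - [0, 0, 0, 0, 0, 0]
  jaw: 1

```text
clock: 17.83
tcp_pos: [0.4444, -0.2822, -0.0161]
orientation: [0.003, 0.533, 0.846, -0.001]
wrist_force: [0.7, 0.2, 6.9]
finger_gap: 0.039
grip_force: 41.3
```

Call:
jog_arm:
  rows:
    - [0, 0, 0.5, 0, 0, 0]
    - [0, 0, 1.3, 0, 0, 0]
    - [0, 0, 2.2, 0, 0, 0]
    - [0, 0, 3.1, 0, 0, 0]
    - [0, 0, 4, 0, 0, 0]
    - [0, 0, 4.9, 0, 0, 0]
    - [0, 0, 5, 0, 0, 0]

```text
clock: 18.42
tcp_pos: [0.4455, -0.2835, 0.1898]
orientation: [0.007, 0.534, 0.846, -0.001]
wrist_force: [0.6, -0.7, -0.2]
finger_gap: 0.0387
grip_force: 40.6
```

Run:
```python
from h import *
intube();go(tube(-66,1,25),RP)
```

```text
t 18.4 tube xyz mm [-386.3  136.7  -40.9] F [ 0.6 -0.7 -0.2] gap 0.0387 grip 40.6 j6 0.41
 shift [3.24, 8.19, -0.88] turn [-2.64, 1.79, 10.81]
```

Call:
jog_arm:
  rows:
    - [0.2, 0.6, 0.1, -0.2, 0.15, 0.9]
    - [0.5, 1.3, 0.1, -0.4, 0.3, 1.9]
    - [0.8, 2, 0.1, -0.7, 0.45, 2.9]
    - [1.1, 2.7, 0.1, -0.9, 0.6, 3.8]
    - [1.4, 3.5, 0.1, -1.2, 0.8, 4.8]
    - [1.7, 4.3, 0.1, -1.4, 0.95, 5.8]
    - [2, 5.1, 0.1, -1.7, 1.1, 6.8]
    - [2.3, 5.9, 0, -1.9, 1.25, 7.7]
    - [2.6, 6.7, 0, -2.2, 1.45, 8.7]
    - [2.9, 7.4, -0.2, -2.4, 1.6, 9.7]
    - [3.24, 8.19, -0.4, -2.64, 1.79, 10.81]
    - [3.24, 8.19, -0.6, -2.64, 1.79, 10.81]

```text
clock: 19.42
tcp_pos: [0.574, 0.0528, 0.157]
orientation: [-0.003, -0.014, 0.988, -0.156]
wrist_force: [0.6, 0.8, -0.0]
finger_gap: 0.0389
grip_force: 40.6
```

Call:
jog_arm:
  rows:
    - [0, 0, -0.2, 0, 0, 0]
    - [0, 0, -0.2, 0, 0, 0]
    - [0, 0, -0.2, 0, 0, 0]

```text
clock: 19.67
tcp_pos: [0.5714, 0.0455, 0.1495]
orientation: [-0.005, -0.007, 0.987, -0.157]
wrist_force: [-0.1, 0.1, 0.2]
finger_gap: 0.039
grip_force: 40.6
```

Run:
```python
from h import *
intube();go(tube(-66,1,25),RP);go(tube(-66,1,-15),RP)
```

```text
t 19.7 tube xyz mm [-63.1   4.7  20.6] F [-0.1  0.1  0.2] gap 0.0390 grip 40.6 j6 0.11
 shift [0.09, -0.03, 0.13] turn [0.05, -0.11, 0.05]
 shift [0.1, -0.34, -0.82] turn [0.05, -0.11, 0.05]
```

Call:
jog_arm:
  rows:
    - [0.1, -0.02, 0, 0.05, -0.11, 0.05]
    - [0.1, -0.05, -0.1, 0.05, -0.11, 0.05]
    - [0.1, -0.15, -0.3, 0.05, -0.11, 0.05]
    - [0.1, -0.25, -0.55, 0.05, -0.11, 0.05]
    - [0.1, -0.32, -0.75, 0.05, -0.11, 0.05]
    - [0.1, -0.34, -0.82, 0.05, -0.11, 0.05]
    - [0.1, -0.34, -0.83, 0.05, -0.11, 0.05]

```text
clock: 20.25
tcp_pos: [0.5758, 0.0321, 0.1174]
orientation: [0.002, -0.009, 0.988, -0.155]
wrist_force: [-2.2, 0.4, 9.2]
finger_gap: 0.0385
grip_force: 41.6
```

Call:
jog_arm:
  rows:
    - [0, 0, -0.02, 0, 0, 0]
    - [0, 0, -0.02, 0, 0, 0]

```text
clock: 20.42
tcp_pos: [0.5759, 0.0321, 0.1174]
orientation: [0.002, -0.01, 0.988, -0.155]
wrist_force: [-4.6, 1.1, 11.5]
finger_gap: 0.0388
grip_force: 41.7
```

Run:
```python
from h import *
intube()
```

```text
t 20.4 tube xyz mm [-66.1   0.6 -14.1] F [-4.6  1.1 11.5] gap 0.0388 grip 41.7 j6 0.08
```

Call:
jog_arm:
  rows:
    - [0, 0, 0.02, 0, 0, 0]
    - [0, 0, 0.02, 0, 0, 0]
    - [0, 0, 0.02, 0, 0, 0]
    - [0, 0, 0.02, 0, 0, 0]
    - [0, 0.1, 0.35, 0, 0, 0]
    - [0, 0.25, 0.8, 0, 0, 0]
    - [0, 0.38, 1.24, 0, 0, 0]
    - [0, 0.2, 1.5, 0, 0, 0]
    - [0.01, -0.3, 1.64, 0, 0, 0]
    - [0.02, -0.86, 1.64, 0, 0, 0]
    - [0.02, -0.86, 1.64, 0, 0, 0]
  jaw: -0.3

```text
clock: 21.33
tcp_pos: [0.5773, -0.0048, 0.1818]
orientation: [0.002, -0.008, 0.988, -0.156]
wrist_force: [-0.4, -0.2, -0.2]
finger_gap: 0.0555
grip_force: 0.0
```

Call:
jog_arm:
  rows:
    - [0, 0, 0, 0, 0, 0]
    - [0, 0, 0, 0, 0, 0]
    - [0, 0, 0, 0, 0, 0]
    - [0, -0.08, -0.3, 0, 0, 0]
    - [0, -0.2, -0.65, 0, 0, 0]
    - [0, -0.34, -1.07, 0, 0, 0]
    - [0, -0.34, -1.07, 0, 0, 0]
    - [0, -0.34, -1.07, 0, 0, 0]
  jaw: 1

```text
clock: 22.0
tcp_pos: [0.576, -0.0146, 0.1376]
orientation: [0.001, -0.01, 0.988, -0.155]
wrist_force: [0.7, 0.4, 0.4]
finger_gap: -0.0002
grip_force: 0.0
```

Run:
```python
from h import *
intube();go(tube(-22,1,-8),RP)
```

```text
t 22.0 tube xyz mm [-116.7    1.3   -9.1] F [0.7 0.4 0.4] gap -0.0002 grip 0.0 j6 -0.01
 shift [-0.03, 2.26, -0.7] turn [-0.0, -0.02, -0.02]
```

Call:
jog_arm:
  rows:
    - [0, 0.3, -0.1, 0, 0, 0]
    - [-0.01, 0.6, -0.19, 0, 0, 0]
    - [-0.02, 0.9, -0.29, 0, 0, 0]
    - [-0.02, 1.2, -0.38, 0, 0, 0]
    - [-0.03, 1.5, -0.48, 0, 0, 0]
    - [-0.03, 1.8, -0.57, 0, 0, 0]
    - [-0.03, 2.1, -0.66, 0, 0, 0]
    - [-0.03, 2.26, -0.7, 0, 0, 0]
    - [-0.03, 2.36, -0.73, 0, 0, 0]
    - [-0.03, 2.46, -0.76, 0, 0, 0]
    - [-0.03, 2.56, -0.79, 0, 0, 0]
    - [-0.03, 2.56, -0.79, 0, 0, 0]

```text
clock: 23.0
tcp_pos: [0.5757, 0.0878, 0.1067]
orientation: [0.002, -0.01, 0.988, -0.155]
wrist_force: [-0.6, -0.1, 0.8]
finger_gap: 0.0002
grip_force: 0.0
```

Call:
jog_arm:
  rows:
    - [0, 0.05, -0.02, 0, 0, 0]
    - [0, 0.1, -0.03, 0, 0, 0]
    - [0, 0.1, -0.03, 0, 0, 0]

```text
clock: 23.25
tcp_pos: [0.5758, 0.0914, 0.1057]
orientation: [0.002, -0.01, 0.988, -0.155]
wrist_force: [-0.5, -0.2, -0.0]
finger_gap: 0.0001
grip_force: 0.0
```

Call:
jog_arm:
  rows:
    - [0, 0.05, -0.02, 0, 0, 0]
    - [0, 0.05, -0.02, 0, 0, 0]

```text
clock: 23.42
tcp_pos: [0.576, 0.0922, 0.1054]
orientation: [0.002, -0.01, 0.988, -0.156]
wrist_force: [0.2, -4.3, 2.6]
finger_gap: 0.0002
grip_force: 2.5
```

Run:
```python
from h import *
intube()
```

```text
t 23.4 tube xyz mm [-5.1 -0.6 -7.1] F [ 0.2 -4.3  2.6] gap 0.0002 grip 2.5 j6 0.18
```

Call:
jog_arm:
  rows:
    - [0, 0.06, -0.02, 0, 0, 0]
    - [0, 0.06, -0.02, 0, 0, 0]
    - [0, -0.3, 0.1, 0, 0, 0]
    - [0, -0.3, 0.4, 0, 0, 0]
    - [0, -0.2, 1.2, 0, 0, 0]
    - [0, -0.3, 2, 0, 0, 0]
    - [0, -1, 2.2, 0, 0, 1]
    - [0, -2, 2.2, 0, 0, 2]
    - [0, -3, 2.2, 0, 0, 3]
    - [0, -4, 2.2, 0, 0, 4]
    - [0, -4.5, 2.2, 0, 0, 5]
    - [0, -5, 2.2, 0, 0, 6]
  jaw: -0.3

```text
clock: 24.42
tcp_pos: [0.5755, -0.1083, 0.1932]
orientation: [0.051, -0.317, 0.936, -0.147]
wrist_force: [-0.4, -0.0, -0.7]
finger_gap: 0.0552
grip_force: 0.0
```

```bash
cat >> h.py <<'E'
def scblue(s):
    im=s["pixels"].astype(int);b=((im[...,2]-im[...,0]>40)&(im[...,2]-im[...,1]>25)).astype(np.uint8);b[:180]=0
    _,_,S,C=cv2.connectedComponentsWithStats(b)
    print("scene blues",[(onz(s,C[i],.015)[:2].round(3).tolist(),int(S[i,4])) for i in range(1,len(S)) if 15<S[i,4]<200])
E
python3 - <<'E'
from h import *
intube();t=cam("top");tubeview(t)
for c in carts(t): print(c[:2])
scblue(cam("scene"))
go(np.array([.5951,-.2248,.08]),down(224.5))
E
```

```text
t 24.4 tube xyz mm [-222.9    3.5   15.2] F [-0.4 -0.  -0.7] gap 0.0552 grip 0.0 j6 -0.89
tube -20..250/4mm: ....................................WWBBB...........................
([0.599, -0.3687], np.float64(136.1))
([0.5955, -0.2241], np.float64(-136.9))
([0.4526, -0.3948], np.float64(67.3))
scene blues [([0.586, -0.235], 50), ([0.459, -0.38], 52), ([0.585, -0.354], 59)]
 shift [0.51, -2.88, -2.83] turn [0.23, 3.36, 16.1]
```

Call:
jog_arm:
  rows:
    - [0, -0.5, 0, 0, 0.2, 1]
    - [0.1, -1, 0, 0, 0.4, 2]
    - [0.2, -1.5, 0, 0, 0.6, 3]
    - [0.3, -2, 0, 0.05, 0.8, 4.1]
    - [0.4, -2.5, 0, 0.1, 1.1, 5.2]
    - [0.5, -2.88, 0, 0.1, 1.3, 6.3]
    - [0.51, -2.88, 0, 0.1, 1.5, 7.4]
    - [0.51, -2.88, -0.3, 0.1, 1.8, 8.5]
    - [0.51, -2.88, -0.6, 0.1, 2, 9.6]
    - [0.51, -2.88, -0.9, 0.15, 2.2, 10.6]
    - [0.51, -2.88, -1.2, 0.15, 2.4, 11.6]
    - [0.51, -2.88, -1.5, 0.2, 2.6, 12.6]

```text
clock: 25.52
tcp_pos: [0.5966, -0.2208, 0.1323]
orientation: [-0.014, 0.837, -0.545, 0.035]
wrist_force: [-0.3, -0.9, -0.0]
finger_gap: 0.0557
grip_force: 0.0
```

Run:
```python
from h import *
intube()
go(np.array([.5953,-.2245,.08]),down(224))
```

```text
t 25.5 tube xyz mm [-311.7  -15.5  -77.3] F [-0.3 -0.9 -0. ] gap 0.0557 grip 0.0 j6 -2.48
 shift [-0.03, -0.09, -1.31] turn [0.02, 0.71, 3.36]
```

Call:
jog_arm:
  rows:
    - [-0.03, -0.09, -0.2, 0, 0.2, 1]
    - [-0.03, -0.09, -0.5, 0, 0.4, 2]
    - [-0.03, -0.09, -0.8, 0.02, 0.6, 3]
    - [-0.03, -0.09, -1.1, 0.02, 0.71, 3.36]
    - [-0.03, -0.09, -1.3, 0.02, 0.71, 3.36]
    - [-0.03, -0.09, -1.31, 0.02, 0.71, 3.36]
    - [-0.03, -0.09, -1.31, 0.02, 0.71, 3.36]

```text
clock: 26.1
tcp_pos: [0.5948, -0.2245, 0.0799]
orientation: [-0.0, 0.919, -0.393, 0.0]
wrist_force: [0.6, 0.2, -0.2]
finger_gap: 0.0551
grip_force: 0.0
```

Run:
```python
from h import *
intube();scblue(cam("scene"))
go(np.array([.5953,-.2245,-.0165]),down(224))
```

```text
t 26.1 tube xyz mm [-299.3  -13.6 -128.3] F [ 0.6  0.2 -0.2] gap 0.0551 grip 0.0 j6 -2.82
scene blues [([0.585, -0.233], 70), ([0.459, -0.381], 56), ([0.584, -0.354], 44)]
 shift [0.0, 0.01, -2.43] turn [0.01, 0.02, 0.05]
```

Call:
jog_arm:
  rows:
    - [0, 0, -0.5, 0, 0, 0]
    - [0, 0, -1.2, 0, 0, 0]
    - [0, 0, -1.8, 0, 0, 0]
    - [0, 0.01, -2.3, 0, 0, 0]
    - [0, 0.01, -2.43, 0, 0, 0]
    - [0, 0.01, -2.43, 0, 0, 0]

```text
clock: 26.65
tcp_pos: [0.594, -0.2244, -0.0175]
orientation: [-0.0, 0.92, -0.393, -0.0]
wrist_force: [-1.0, -0.2, 0.2]
finger_gap: 0.0552
grip_force: 0.0
```

Call:
jog_arm:
  rows:
    - [0, 0, 0, 0, 0, 0]
    - [0, 0, 0, 0, 0, 0]
    - [0, 0, 0, 0, 0, 0]
    - [0, 0, 0, 0, 0, 0]
    - [0, 0, 0, 0, 0, 0]
  jaw: 1

```text
clock: 27.07
tcp_pos: [0.5965, -0.2258, -0.0146]
orientation: [0.0, 0.92, -0.393, 0.003]
wrist_force: [-0.6, -0.4, 6.5]
finger_gap: 0.0388
grip_force: 40.8
```

Call:
jog_arm:
  rows:
    - [0, 0, 0.5, 0, 0, 0]
    - [0, 0, 1.3, 0, 0, 0]
    - [0, 0, 2.2, 0, 0, 0]
    - [0, 0, 3.1, 0, 0, 0]
    - [0, 0, 4, 0, 0, 0]
    - [0, 0, 4.9, 0, 0, 0]
    - [0, 0, 5, 0, 0, 0]

```text
clock: 27.65
tcp_pos: [0.5981, -0.2266, 0.1918]
orientation: [0.001, 0.92, -0.393, 0.007]
wrist_force: [1.4, -1.0, 0.2]
finger_gap: 0.039
grip_force: 40.4
```

Run:
```python
from h import *
intube();tubeview(cam("top"));go(tube(-66,1,25),RP)
```

```text
t 27.6 tube xyz mm [-335.5  -17.   -22.4] F [ 1.4 -1.   0.2] gap 0.0390 grip 40.4 j6 -2.82
tube -20..250/4mm: ...........WW..WW.BBBWW..WW.BBBWW...WWBBB...........................
 shift [-0.56, 6.76, -0.88] turn [-1.29, -3.46, -21.89]
```

Call:
jog_arm:
  rows:
    - [0, 0.2, 0.1, -0.07, -0.18, -1.15]
    - [-0.05, 0.6, 0.1, -0.13, -0.36, -2.3]
    - [-0.1, 1, 0.1, -0.2, -0.54, -3.4]
    - [-0.1, 1.4, 0.1, -0.27, -0.72, -4.5]
    - [-0.15, 1.8, 0.1, -0.33, -0.9, -5.6]
    - [-0.2, 2.2, 0.1, -0.4, -1.08, -6.8]
    - [-0.2, 2.6, 0.1, -0.47, -1.26, -7.9]
    - [-0.25, 3, 0.1, -0.53, -1.44, -9]
    - [-0.3, 3.4, 0.1, -0.6, -1.6, -10.1]
    - [-0.3, 3.8, 0.1, -0.66, -1.78, -11.2]
    - [-0.35, 4.2, 0.1, -0.73, -1.95, -12.3]
    - [-0.4, 4.5, 0.1, -0.8, -2.13, -13.4]

```text
clock: 28.7
tcp_pos: [0.5779, -0.0437, 0.1862]
orientation: [0.004, -0.441, 0.891, -0.11]
wrist_force: [-0.5, -0.1, -0.2]
finger_gap: 0.0385
grip_force: 40.3
```

Run:
```python
from h import *
intube();go(tube(-66,1,27),RP)
```

```text
t 28.7 tube xyz mm [-1.593e+02 -1.000e-01  2.820e+01] F [-0.5 -0.1 -0.2] gap 0.0385 grip 40.3 j6 -1.04
 shift [-0.07, 2.21, -0.74] turn [-0.57, -1.28, -8.46]
```

Call:
jog_arm:
  rows:
    - [0, 0.3, 0.1, -0.07, -0.16, -1.1]
    - [0, 0.6, 0.1, -0.14, -0.33, -2.2]
    - [0, 0.9, 0.1, -0.21, -0.5, -3.3]
    - [-0.03, 1.2, 0, -0.3, -0.67, -4.4]
    - [-0.05, 1.5, -0.1, -0.37, -0.83, -5.5]
    - [-0.05, 1.8, -0.3, -0.45, -1, -6.6]
    - [-0.07, 2.1, -0.5, -0.52, -1.16, -7.7]
    - [-0.07, 2.21, -0.7, -0.57, -1.28, -8.46]
    - [-0.07, 2.21, -0.74, -0.57, -1.28, -8.46]
    - [-0.07, 2.21, -0.74, -0.57, -1.28, -8.46]

```text
clock: 29.53
tcp_pos: [0.5753, 0.0436, 0.1559]
orientation: [-0.0, -0.013, 0.988, -0.155]
wrist_force: [-0.7, 0.0, 0.7]
finger_gap: 0.0384
grip_force: 40.4
```

Run:
```python
from h import *
intube();go(tube(-66,1,-13),RP)
```

```text
t 29.5 tube xyz mm [-66.9   1.   26.1] F [-0.7  0.   0.7] gap 0.0384 grip 40.4 j6 0.09
 shift [0.0, -0.28, -0.94] turn [0.01, -0.04, -0.08]
```

Call:
jog_arm:
  rows:
    - [0, -0.08, -0.25, 0, -0.04, -0.08]
    - [0, -0.16, -0.5, 0, -0.04, -0.08]
    - [0, -0.23, -0.75, 0, -0.04, -0.08]
    - [0, -0.27, -0.88, 0, -0.04, -0.08]
    - [0, -0.28, -0.94, 0, -0.04, -0.08]
    - [0, -0.28, -0.94, 0, -0.04, -0.08]

```text
clock: 30.03
tcp_pos: [0.5758, 0.0317, 0.1197]
orientation: [0.002, -0.007, 0.988, -0.155]
wrist_force: [-0.2, -0.3, 0.8]
finger_gap: 0.0388
grip_force: 40.4
```

Call:
jog_arm:
  rows:
    - [0, -0.01, -0.03, 0, 0, 0]
    - [0, -0.01, -0.03, 0, 0, 0]

```text
clock: 30.2
tcp_pos: [0.5765, 0.0318, 0.1193]
orientation: [0.003, -0.007, 0.988, -0.155]
wrist_force: [-0.6, -0.3, -1.1]
finger_gap: 0.0384
grip_force: 40.4
```

Run:
```python
from h import *
intube()
```

```text
t 30.2 tube xyz mm [-67.   -0.1 -12.3] F [-0.6 -0.3 -1.1] gap 0.0384 grip 40.4 j6 0.08
```

Not quite touching: a little more, then release, back off and lower behind.

Call:
jog_arm:
  rows:
    - [0, -0.01, -0.04, 0, 0, 0]
    - [0, -0.01, -0.04, 0, 0, 0]

```text
clock: 30.37
tcp_pos: [0.5768, 0.0317, 0.1189]
orientation: [0.004, -0.007, 0.988, -0.155]
wrist_force: [-2.2, 2.3, 6.8]
finger_gap: 0.0386
grip_force: 41.0
```

Call:
jog_arm:
  rows:
    - [0, 0, 0, 0, 0, 0]
    - [0, 0, 0, 0, 0, 0]
    - [0, 0, 0, 0, 0, 0]
    - [0, 0, 0, 0, 0, 0]
    - [0, 0.1, 0.35, 0, 0, 0]
    - [0, 0.25, 0.8, 0, 0, 0]
    - [0, 0.38, 1.24, 0, 0, 0]
    - [0, 0.2, 1.5, 0, 0, 0]
    - [0.01, -0.3, 1.64, 0, 0, 0]
    - [0.02, -0.86, 1.64, 0, 0, 0]
    - [0.02, -0.86, 1.64, 0, 0, 0]
  jaw: -0.3

```text
clock: 31.28
tcp_pos: [0.5773, -0.0064, 0.1835]
orientation: [0.003, -0.006, 0.988, -0.156]
wrist_force: [0.9, 0.3, -0.3]
finger_gap: 0.0556
grip_force: 0.0
```

Call:
jog_arm:
  rows:
    - [0, 0, 0, 0, 0, 0]
    - [0, 0, 0, 0, 0, 0]
    - [0, 0, 0, 0, 0, 0]
    - [0, -0.08, -0.3, 0, 0, 0]
    - [0, -0.2, -0.65, 0, 0, 0]
    - [0, -0.34, -1.09, 0, 0, 0]
    - [0, -0.34, -1.09, 0, 0, 0]
    - [0, -0.34, -1.09, 0, 0, 0]
  jaw: 1

```text
clock: 31.95
tcp_pos: [0.576, -0.0162, 0.1383]
orientation: [0.002, -0.008, 0.988, -0.155]
wrist_force: [-0.6, 0.6, 0.5]
finger_gap: -0.0001
grip_force: 0.0
```

Run:
```python
from h import *
intube();go(tube(-22,0,-7),RP)
```

```text
t 31.9 tube xyz mm [-118.4    1.3   -8.9] F [-0.6  0.6  0.5] gap -0.0001 grip 0.0 j6 -0.01
 shift [-0.01, 2.31, -0.69] turn [0.01, 0.01, 0.03]
```

Call:
jog_arm:
  rows:
    - [0, 0.2, -0.06, 0, 0, 0]
    - [0, 0.4, -0.12, 0, 0, 0]
    - [0, 0.6, -0.18, 0, 0, 0]
    - [0, 0.8, -0.24, 0, 0, 0]
    - [0, 1, -0.3, 0, 0, 0]
    - [-0.01, 1.2, -0.36, 0, 0, 0]
    - [-0.01, 1.4, -0.42, 0, 0, 0]
    - [-0.01, 1.6, -0.48, 0, 0, 0]
    - [-0.01, 1.8, -0.54, 0, 0, 0]
    - [-0.01, 1.95, -0.59, 0, 0, 0]
    - [-0.01, 2.1, -0.63, 0, 0, 0]
    - [-0.01, 2.2, -0.66, 0, 0, 0]

```text
clock: 32.95
tcp_pos: [0.5765, 0.0721, 0.1126]
orientation: [0.003, -0.007, 0.988, -0.155]
wrist_force: [-0.2, -0.7, 0.9]
finger_gap: -0.0002
grip_force: 0.0
```

Call:
jog_arm:
  rows:
    - [0, 0.07, -0.02, 0, 0, 0]
    - [0, 0.14, -0.04, 0, 0, 0]
    - [0, 0.2, -0.06, 0, 0, 0]
    - [0, 0.26, -0.08, 0, 0, 0]
    - [0, 0.32, -0.1, 0, 0, 0]
    - [0, 0.38, -0.12, 0, 0, 0]
    - [0, 0.42, -0.13, 0, 0, 0]
    - [0, 0.42, -0.13, 0, 0, 0]

```text
clock: 33.62
tcp_pos: [0.5766, 0.0885, 0.1076]
orientation: [0.003, -0.007, 0.988, -0.155]
wrist_force: [-0.6, -0.1, -0.5]
finger_gap: 0.0001
grip_force: 0.0
```

Run:
```python
from h import *
intube()
```

```text
t 33.6 tube xyz mm [-9.4 -1.2 -6.2] F [-0.6 -0.1 -0.5] gap 0.0001 grip 0.0 j6 0.18
```

Call:
jog_arm:
  rows:
    - [0, 0.05, -0.02, 0, 0, 0]
    - [0, 0.1, -0.03, 0, 0, 0]
    - [0, 0.14, -0.04, 0, 0, 0]
    - [0, 0.17, -0.05, 0, 0, 0]
    - [0, 0.17, -0.05, 0, 0, 0]

```text
clock: 34.03
tcp_pos: [0.5769, 0.0931, 0.1062]
orientation: [0.003, -0.007, 0.988, -0.157]
wrist_force: [0.7, -7.6, 1.8]
finger_gap: 0.0001
grip_force: 5.5
```

Call:
jog_arm:
  rows:
    - [0, -0.3, 0.1, 0, 0, 0]
    - [0, -0.3, 0.4, 0, 0, 0]
    - [0, -0.2, 1.2, 0, 0, 0]
    - [0, -0.3, 2, 0, 0, 0]
    - [-0.3, -1, 2.2, 0.5, 0, -0.5]
    - [-0.6, -2, 2.2, 1, 0, -1]
    - [-1, -3, 2.2, 1.5, -0.2, -1.5]
    - [-1.4, -4, 2.2, 2, -0.3, -2]
    - [-1.8, -5, 2.2, 2.5, -0.4, -2.5]
    - [-2.2, -6, 2.2, 2.94, -0.5, -3]
    - [-2.6, -7, 2.2, 2.94, -0.59, -3.7]
    - [-3, -8, 2.2, 2.94, -0.59, -3.7]
  jaw: -0.3

```text
clock: 35.03
tcp_pos: [0.4584, -0.2195, 0.1943]
orientation: [0.005, 0.19, 0.982, -0.001]
wrist_force: [0.8, 0.1, 1.2]
finger_gap: 0.0553
grip_force: 0.0
```

Run:
```python
from h import *
intube();t=cam("top");tubeview(t)
for c in carts(t): print(c[:2])
scblue(cam("scene"))
go(np.array([.4525,-.3948,.08]),down(68.3))
```

```text
t 35.0 tube xyz mm [-327.1  122.6  -17.1] F [0.8 0.1 1.2] gap 0.0553 grip 0.0 j6 -0.22
tube -20..250/4mm: ......WW...W.BBBWWW.WWWBBB.WW.WWWBBBWW...WWBBBB.....................
([0.599, -0.3686], np.float64(135.8))
scene blues [([0.46, -0.381], 53), ([0.585, -0.354], 60)]
 shift [-0.13, -4.3, -2.85] turn [0.05, 0.09, 0.07]
```

Call:
jog_arm:
  rows:
    - [0, -1, 0, 0, 0, 0]
    - [-0.05, -2, 0, 0, 0, 0]
    - [-0.1, -3, -0.5, 0, 0.09, 0.07]
    - [-0.13, -4, -1.2, 0, 0.09, 0.07]
    - [-0.13, -4.3, -2, 0, 0.09, 0.07]
    - [-0.13, -4.3, -2.7, 0, 0.09, 0.07]
    - [-0.13, -4.3, -2.85, 0, 0.09, 0.07]
    - [-0.13, -4.3, -2.85, 0, 0.09, 0.07]

```text
clock: 35.8
tcp_pos: [0.4532, -0.3867, 0.0772]
orientation: [-0.003, 0.184, 0.983, 0.001]
wrist_force: [-0.2, 1.0, 0.7]
finger_gap: 0.0556
grip_force: 0.0
```

Run:
```python
from h import *
intube();scblue(cam("scene"))
go(np.array([.4525,-.3948,-.0165]),down(68.3))
```

```text
t 35.8 tube xyz mm [-450.3  130.9 -179.6] F [-0.2  1.   0.7] gap 0.0556 grip 0.0 j6 -0.47
scene blues [([0.457, -0.38], 68), ([0.585, -0.354], 60)]
 shift [-0.05, -0.18, -2.4] turn [0.01, -0.02, -0.09]
```

Call:
jog_arm:
  rows:
    - [-0.02, -0.18, -0.3, 0, 0, -0.09]
    - [-0.03, -0.18, -1, 0, 0, -0.09]
    - [-0.03, -0.18, -1.6, 0, 0, -0.09]
    - [-0.03, -0.18, -2.1, 0, 0, -0.09]
    - [-0.03, -0.18, -2.35, 0, 0, -0.09]
    - [-0.03, -0.18, -2.38, 0, 0, -0.09]
    - [-0.03, -0.18, -2.38, 0, 0, -0.09]

```text
clock: 36.43
tcp_pos: [0.4541, -0.3965, -0.0146]
orientation: [0.0, 0.188, 0.982, -0.002]
wrist_force: [0.5, 0.3, 0.4]
finger_gap: 0.0554
grip_force: 0.0
```

Call:
jog_arm:
  rows:
    - [0, 0, 0, 0, 0, 0]
    - [0, 0, 0, 0, 0, 0]
    - [0, 0, 0, 0, 0, 0]
    - [0, 0, 0, 0, 0, 0]
    - [0, 0, 0, 0, 0, 0]
  jaw: 1

```text
clock: 36.85
tcp_pos: [0.4548, -0.3976, -0.0133]
orientation: [0.001, 0.189, 0.982, -0.003]
wrist_force: [0.2, 1.3, 6.2]
finger_gap: 0.0385
grip_force: 40.9
```

Call:
jog_arm:
  rows:
    - [0, 0, 0.5, 0, 0, 0]
    - [0, 0, 1.3, 0, 0, 0]
    - [0, 0, 2.2, 0, 0, 0]
    - [0, 0, 3.1, 0, 0, 0]
    - [0, 0, 4, 0, 0, 0]
    - [0, 0, 4.9, 0, 0, 0]
    - [0, 0, 5, 0, 0, 0]

```text
clock: 37.43
tcp_pos: [0.4558, -0.399, 0.193]
orientation: [0.005, 0.189, 0.982, -0.005]
wrist_force: [1.4, -0.7, 0.0]
finger_gap: 0.0387
grip_force: 40.4
```

Run:
```python
from h import *
intube();go(tube(-66,1,27),RP)
```

```text
t 37.4 tube xyz mm [-497.4  128.5  -73.2] F [ 1.4 -0.7  0. ] gap 0.0387 grip 40.4 j6 -0.47
 shift [2.98, 11.09, -0.91] turn [-2.83, 0.62, 3.75]
```

Call:
jog_arm:
  rows:
    - [0.2, 0.9, 0.1, 0, 0, 0.3]
    - [0.5, 1.8, 0.1, -0.2, 0, 0.6]
    - [0.8, 2.8, 0.1, -0.5, 0.1, 1]
    - [1, 3.8, 0.1, -0.8, 0.2, 1.3]
    - [1.3, 4.8, 0.1, -1.1, 0.2, 1.7]
    - [1.6, 5.8, 0.1, -1.4, 0.3, 2]
    - [1.8, 6.8, 0.1, -1.7, 0.4, 2.4]
    - [2.1, 7.8, 0.1, -2, 0.4, 2.8]
    - [2.4, 8.8, 0.1, -2.3, 0.5, 3.2]
    - [2.6, 9.7, 0.1, -2.6, 0.6, 3.5]
    - [2.8, 10.5, 0, -2.83, 0.62, 3.75]
    - [2.98, 11.09, -0.3, -2.83, 0.62, 3.75]

```text
clock: 38.43
tcp_pos: [0.5738, 0.0514, 0.1741]
orientation: [-0.002, -0.01, 0.988, -0.152]
wrist_force: [0.2, -0.1, -1.0]
finger_gap: 0.0387
grip_force: 40.4
```

Run:
```python
from h import *
intube();go(tube(-66,1,27),RP)
```

```text
t 38.4 tube xyz mm [-64.9   2.3  45.8] F [ 0.2 -0.1 -1. ] gap 0.0387 grip 40.4 j6 0.11
 shift [0.04, -0.17, -0.44] turn [-0.06, -0.06, -0.01]
```

Call:
jog_arm:
  rows:
    - [0.04, -0.1, -0.2, -0.06, -0.06, 0]
    - [0.04, -0.2, -0.5, -0.06, -0.06, 0]
    - [0.04, -0.3, -0.8, -0.06, -0.06, 0]
    - [0.04, -0.38, -1.05, -0.06, -0.06, 0]
    - [0.04, -0.44, -1.25, -0.06, -0.06, 0]
    - [0.04, -0.46, -1.32, -0.06, -0.06, 0]
    - [0.04, -0.47, -1.35, -0.06, -0.06, 0]
    - [0.04, -0.47, -1.35, -0.06, -0.06, 0]

```text
clock: 39.1
tcp_pos: [0.5771, 0.0301, 0.1224]
orientation: [0.003, -0.008, 0.988, -0.154]
wrist_force: [0.0, 6.9, 14.0]
finger_gap: 0.0388
grip_force: 47.8
```

Call:
jog_arm:
  rows:
    - [0, -0.01, -0.03, 0, 0, 0]
    - [0, -0.01, -0.03, 0, 0, 0]

```text
clock: 39.27
tcp_pos: [0.5775, 0.0299, 0.1218]
orientation: [0.004, -0.008, 0.988, -0.154]
wrist_force: [-1.0, 7.7, 17.1]
finger_gap: 0.0387
grip_force: 48.5
```

Run:
```python
from h import *
intube()
```

```text
t 39.3 tube xyz mm [-69.5  -1.  -10.5] F [-1.   7.7 17.1] gap 0.0387 grip 48.5 j6 0.07
```

Call:
jog_arm:
  rows:
    - [0, 0, 0.03, 0, 0, 0]
    - [0, 0, 0.03, 0, 0, 0]
    - [0, 0, 0.03, 0, 0, 0]
    - [0, 0, 0.03, 0, 0, 0]
    - [0, 0.1, 0.35, 0, 0, 0]
    - [0, 0.25, 0.8, 0, 0, 0]
    - [0, 0.38, 1.24, 0, 0, 0]
    - [0, 0.2, 1.5, 0, 0, 0]
    - [0.01, -0.3, 1.64, 0, 0, 0]
    - [0.02, -0.86, 1.64, 0, 0, 0]
    - [0.02, -0.86, 1.64, 0, 0, 0]
  jaw: -0.3

```text
clock: 40.18
tcp_pos: [0.5751, -0.0098, 0.1831]
orientation: [-0.001, -0.006, 0.988, -0.156]
wrist_force: [0.2, 0.7, -0.1]
finger_gap: 0.0554
grip_force: 0.0
```

Call:
jog_arm:
  rows:
    - [0, 0, 0, 0, 0, 0]
    - [0, 0, 0, 0, 0, 0]
    - [0, 0, 0, 0, 0, 0]
    - [0, -0.08, -0.3, 0, 0, 0]
    - [0, -0.2, -0.65, 0, 0, 0]
    - [0, -0.37, -1.15, 0, 0, 0]
    - [0, -0.37, -1.15, 0, 0, 0]
    - [0, -0.37, -1.15, 0, 0, 0]
  jaw: 1

```text
clock: 40.85
tcp_pos: [0.5738, -0.0206, 0.1358]
orientation: [-0.002, -0.008, 0.988, -0.155]
wrist_force: [-0.1, -0.7, 0.4]
finger_gap: 0.0001
grip_force: 0.0
```

Run:
```python
from h import *
intube();go(tube(-9,0,-7),RP);t=cam("top");print([c[:2] for c in carts(t)])
```

```text
t 40.9 tube xyz mm [-121.9    3.6  -12.6] F [-0.1 -0.7  0.4] gap 0.0001 grip 0.0 j6 -0.02
 shift [0.04, 2.73, -0.73] turn [0.0, -0.07, 0.03]
[([0.599, -0.3687], np.float64(136.1))]
```

Call:
jog_arm:
  rows:
    - [0.06, 0.04, 0.12, 0, -0.07, 0]
    - [0.06, 0.2, 0.07, 0, -0.07, 0.03]
    - [0.06, 0.4, 0.01, 0, -0.07, 0.03]
    - [0.06, 0.6, -0.05, 0, -0.07, 0.03]
    - [0.06, 0.8, -0.11, 0, -0.07, 0.03]
    - [0.06, 1, -0.18, 0, -0.07, 0.03]
    - [0.06, 1.2, -0.24, 0, -0.07, 0.03]
    - [0.05, 1.4, -0.31, 0, -0.07, 0.03]
    - [0.05, 1.6, -0.37, 0, -0.07, 0.03]
    - [0.05, 1.8, -0.44, 0, -0.07, 0.03]
    - [0.05, 2, -0.5, 0, -0.07, 0.03]
    - [0.05, 2.15, -0.55, 0, -0.07, 0.03]

```text
clock: 41.9
tcp_pos: [0.5768, 0.0659, 0.1143]
orientation: [0.003, -0.009, 0.988, -0.155]
wrist_force: [1.4, -1.8, 0.6]
finger_gap: -0.0002
grip_force: 0.6
```

Call:
jog_arm:
  rows:
    - [0, 0.07, -0.02, 0, 0, 0]
    - [0, 0.14, -0.04, 0, 0, 0]
    - [0, 0.2, -0.06, 0, 0, 0]
    - [0, 0.26, -0.08, 0, 0, 0]
    - [0, 0.32, -0.1, 0, 0, 0]
    - [0, 0.38, -0.12, 0, 0, 0]
    - [0, 0.44, -0.14, 0, 0, 0]
    - [0, 0.5, -0.16, 0, 0, 0]
    - [0, 0.55, -0.17, 0, 0, 0]
    - [0, 0.55, -0.17, 0, 0, 0]

```text
clock: 42.73
tcp_pos: [0.577, 0.0874, 0.108]
orientation: [0.003, -0.009, 0.988, -0.155]
wrist_force: [0.3, 0.1, 0.2]
finger_gap: -0.0
grip_force: 0.0
```

Run:
```python
from h import *
intube()
```

```text
t 42.7 tube xyz mm [-10.6  -1.5  -6.2] F [0.3 0.1 0.2] gap -0.0000 grip 0.0 j6 0.17
```

Finish the push to the stop, then on to the last cart at (0.599, -0.3687), yaw 136.

Call:
jog_arm:
  rows:
    - [0, 0.06, -0.02, 0, 0, 0]
    - [0, 0.12, -0.04, 0, 0, 0]
    - [0, 0.16, -0.05, 0, 0, 0]
    - [0, 0.2, -0.06, 0, 0, 0]
    - [0, 0.2, -0.06, 0, 0, 0]

```text
clock: 43.15
tcp_pos: [0.5772, 0.093, 0.1063]
orientation: [0.003, -0.008, 0.988, -0.157]
wrist_force: [0.4, -7.7, 1.0]
finger_gap: 0.0001
grip_force: 4.3
```

Call:
jog_arm:
  rows:
    - [0, -0.3, 0.1, 0, 0, 0]
    - [0, -0.3, 0.4, 0, 0, 0]
    - [0, -0.2, 1.2, 0, 0, 0]
    - [0, -0.3, 2, 0, 0, 0.5]
    - [0, -1, 2.2, 0.3, 0.1, 1.4]
    - [0, -2, 2.2, 0.7, 0.2, 2.3]
    - [0, -3, 2.2, 1.1, 0.4, 3.2]
    - [0.1, -4, 2.2, 1.5, 0.6, 4.1]
    - [0.2, -5, 2.2, 1.8, 0.8, 5]
    - [0.3, -6, 2.2, 2.1, 1, 5.9]
    - [0.4, -7, 2.2, 2.4, 1.1, 6.8]
    - [0.5, -8, 2.2, 2.7, 1.15, 7.4]
  jaw: -0.3

```text
clock: 44.15
tcp_pos: [0.5963, -0.2219, 0.1946]
orientation: [0.006, -0.39, 0.921, -0.004]
wrist_force: [0.7, 0.3, 0.0]
finger_gap: 0.0558
grip_force: 0.0
```

Run:
```python
from h import *
intube();t=cam("top");tubeview(t)
for c in carts(t): print(c[:2])
scblue(cam("scene"))
go(np.array([.599,-.3687,.08]),down(136))
```

```text
t 44.1 tube xyz mm [-331.8  -15.2  -18.4] F [0.7 0.3 0. ] gap 0.0558 grip 0.0 j6 -1.29
tube -20..250/4mm: ......WW...W.BBBWWW.WWWBBB.WW.WW.BBBWW...WWBBB.W...WW.BB............
scene blues [([0.584, -0.354], 43)]
 shift [0.07, -3.52, -2.81] turn [0.05, 0.11, 0.13]
```

Call:
jog_arm:
  rows:
    - [0, -1, 0, 0, 0, 0]
    - [0.03, -2, 0, 0, 0.1, 0.1]
    - [0.07, -3, -0.5, 0.05, 0.11, 0.13]
    - [0.07, -3.52, -1.2, 0.05, 0.11, 0.13]
    - [0.07, -3.52, -2, 0.05, 0.11, 0.13]
    - [0.07, -3.52, -2.6, 0.05, 0.11, 0.13]
    - [0.07, -3.52, -2.81, 0.05, 0.11, 0.13]
    - [0.07, -3.52, -2.81, 0.05, 0.11, 0.13]

```text
clock: 44.92
tcp_pos: [0.5974, -0.3589, 0.0782]
orientation: [-0.001, -0.394, 0.919, 0.003]
wrist_force: [-0.3, 1.7, 0.4]
finger_gap: 0.0554
grip_force: 0.0
```

Run:
```python
from h import *
intube();scblue(cam("scene"))
go(np.array([.599,-.3687,-.0145]),down(136))
```

```text
t 44.9 tube xyz mm [-426.7  -13.8 -171. ] F [-0.3  1.7  0.4] gap 0.0554 grip 0.0 j6 -1.47
scene blues [([0.585, -0.354], 60)]
 shift [0.01, -0.23, -2.38] turn [-0.02, -0.01, -0.08]
```

Call:
jog_arm:
  rows:
    - [0.01, -0.2, -0.3, 0, 0, -0.08]
    - [0.01, -0.23, -1, 0, 0, -0.08]
    - [0.01, -0.23, -1.6, 0, 0, -0.08]
    - [0.01, -0.23, -2.1, 0, 0, -0.08]
    - [0.01, -0.23, -2.35, 0, 0, -0.08]
    - [0.01, -0.23, -2.38, 0, 0, -0.08]
    - [0.01, -0.23, -2.38, 0, 0, -0.08]

```text
clock: 45.55
tcp_pos: [0.6003, -0.3701, -0.0131]
orientation: [0.0, -0.391, 0.921, -0.0]
wrist_force: [-0.0, -0.5, -0.2]
finger_gap: 0.0552
grip_force: 0.0
```

Call:
jog_arm:
  rows:
    - [0, 0, 0, 0, 0, 0]
    - [0, 0, 0, 0, 0, 0]
    - [0, 0, 0, 0, 0, 0]
    - [0, 0, 0, 0, 0, 0]
    - [0, 0, 0, 0, 0, 0]
  jaw: 1

```text
clock: 45.97
tcp_pos: [0.6013, -0.3709, -0.0114]
orientation: [0.001, -0.391, 0.921, -0.002]
wrist_force: [0.3, -0.4, 6.7]
finger_gap: 0.0384
grip_force: 40.8
```

Call:
jog_arm:
  rows:
    - [0, 0, 0.5, 0, 0, 0]
    - [0, 0, 1.3, 0, 0, 0]
    - [0, 0, 2.2, 0, 0, 0]
    - [0, 0, 3.1, 0, 0, 0]
    - [0, 0, 4, 0, 0, 0]
    - [0, 0, 4.9, 0, 0, 0]
    - [0, 0, 5, 0, 0, 0]

```text
clock: 46.55
tcp_pos: [0.6023, -0.3717, 0.1954]
orientation: [0.003, -0.391, 0.921, -0.005]
wrist_force: [-0.7, -0.1, 1.1]
finger_gap: 0.0381
grip_force: 40.3
```

Run:
```python
from h import *
intube();go(tube(-66,1,35),RP)
```

```text
t 46.5 tube xyz mm [-474.7  -18.4  -63.4] F [-0.7 -0.1  1.1] gap 0.0381 grip 40.3 j6 -1.47
 shift [-0.68, 10.47, -0.78] turn [-2.69, -1.15, -7.44]
```

Call:
jog_arm:
  rows:
    - [0, 0.9, 0.1, -0.2, -0.1, -0.6]
    - [-0.1, 1.8, 0.1, -0.4, -0.2, -1.3]
    - [-0.15, 2.7, 0.1, -0.7, -0.3, -2]
    - [-0.2, 3.6, 0.1, -0.9, -0.4, -2.7]
    - [-0.3, 4.5, 0.1, -1.2, -0.5, -3.4]
    - [-0.35, 5.4, 0.1, -1.4, -0.6, -4.1]
    - [-0.4, 6.3, 0.1, -1.7, -0.7, -4.8]
    - [-0.45, 7.2, 0.1, -1.9, -0.8, -5.5]
    - [-0.5, 8.1, 0.1, -2.2, -0.9, -6.2]
    - [-0.6, 9, 0.1, -2.5, -1.05, -6.9]
    - [-0.65, 9.8, 0, -2.69, -1.15, -7.44]
    - [-0.68, 10.47, -0.3, -2.69, -1.15, -7.44]

```text
clock: 47.55
tcp_pos: [0.573, 0.0524, 0.1757]
orientation: [0.003, -0.009, 0.989, -0.149]
wrist_force: [0.9, 0.3, 0.3]
finger_gap: 0.0385
grip_force: 40.4
```

Call:
jog_arm:
  rows:
    - [0, 0, 0, 0, 0, 0]
    - [0, 0, 0, 0, 0, 0]

```text
clock: 47.72
tcp_pos: [0.572, 0.0508, 0.1735]
orientation: [0.0, -0.011, 0.989, -0.149]
wrist_force: [-1.1, 0.4, 0.2]
finger_gap: 0.0386
grip_force: 40.4
```

Run:
```python
from h import *
intube();go(tube(-66,0,-7),RP)
```

```text
t 47.7 tube xyz mm [-65.4   4.1  45.1] F [-1.1  0.4  0.2] gap 0.0386 grip 40.4 j6 0.10
 shift [0.11, -0.41, -1.24] turn [-0.12, -0.03, -0.03]
```

Call:
jog_arm:
  rows:
    - [0.09, -0.05, -0.1, -0.12, -0.03, -0.03]
    - [0.09, -0.15, -0.4, -0.12, -0.03, -0.03]
    - [0.09, -0.24, -0.7, -0.12, -0.03, -0.03]
    - [0.09, -0.33, -1, -0.12, -0.03, -0.03]
    - [0.09, -0.38, -1.15, -0.12, -0.03, -0.03]
    - [0.09, -0.4, -1.22, -0.12, -0.03, -0.03]
    - [0.09, -0.4, -1.22, -0.12, -0.03, -0.03]

```text
clock: 48.3
tcp_pos: [0.5759, 0.0318, 0.125]
orientation: [0.002, -0.006, 0.988, -0.155]
wrist_force: [-0.3, 0.0, -0.5]
finger_gap: 0.0382
grip_force: 40.4
```

Call:
jog_arm:
  rows:
    - [0, -0.01, -0.03, 0, 0, 0]
    - [0, -0.01, -0.03, 0, 0, 0]

```text
clock: 48.47
tcp_pos: [0.5766, 0.0324, 0.1248]
orientation: [0.003, -0.007, 0.988, -0.155]
wrist_force: [0.4, -0.4, -0.5]
finger_gap: 0.0382
grip_force: 40.4
```

Run:
```python
from h import *
intube()
```

```text
t 48.5 tube xyz mm [-68.1  -0.2  -7. ] F [ 0.4 -0.4 -0.5] gap 0.0382 grip 40.4 j6 0.08
```

Call:
jog_arm:
  rows:
    - [0, -0.01, -0.04, 0, 0, 0]
    - [0, -0.01, -0.04, 0, 0, 0]

```text
clock: 48.63
tcp_pos: [0.5763, 0.0324, 0.1228]
orientation: [0.002, -0.007, 0.988, -0.155]
wrist_force: [0.0, 0.2, -1.2]
finger_gap: 0.0386
grip_force: 40.4
```

Call:
jog_arm:
  rows:
    - [0, -0.01, -0.03, 0, 0, 0]
    - [0, -0.01, -0.03, 0, 0, 0]

```text
clock: 48.8
tcp_pos: [0.5764, 0.0322, 0.1222]
orientation: [0.003, -0.007, 0.988, -0.155]
wrist_force: [-0.6, 1.2, 4.4]
finger_gap: 0.0382
grip_force: 40.8
```

Run:
```python
from h import *
intube()
```

```text
t 48.8 tube xyz mm [-67.4   0.   -9.5] F [-0.6  1.2  4.4] gap 0.0382 grip 40.8 j6 0.08
```

Call:
jog_arm:
  rows:
    - [0, 0, 0, 0, 0, 0]
    - [0, 0, 0, 0, 0, 0]
    - [0, 0, 0, 0, 0, 0]
    - [0, 0, 0, 0, 0, 0]
    - [0, 0.1, 0.35, 0, 0, 0]
    - [0, 0.25, 0.8, 0, 0, 0]
    - [0, 0.38, 1.24, 0, 0, 0]
    - [0, 0.2, 1.5, 0, 0, 0]
    - [0.01, -0.3, 1.64, 0, 0, 0]
    - [0.02, -0.86, 1.64, 0, 0, 0]
    - [0.02, -0.86, 1.64, 0, 0, 0]
  jaw: -0.3

```text
clock: 49.72
tcp_pos: [0.5772, -0.006, 0.1875]
orientation: [0.002, -0.005, 0.988, -0.156]
wrist_force: [0.0, 0.7, -0.0]
finger_gap: 0.0552
grip_force: 0.0
```

Call:
jog_arm:
  rows:
    - [0, 0, 0, 0, 0, 0]
    - [0, 0, 0, 0, 0, 0]
    - [0, 0, 0, 0, 0, 0]
    - [0, -0.08, -0.3, 0, 0, 0]
    - [0, -0.2, -0.65, 0, 0, 0]
    - [0, -0.33, -1.02, 0, 0, 0]
    - [0, -0.33, -1.02, 0, 0, 0]
    - [0, -0.33, -1.02, 0, 0, 0]
  jaw: 1

```text
clock: 50.38
tcp_pos: [0.576, -0.0153, 0.1453]
orientation: [0.001, -0.007, 0.988, -0.155]
wrist_force: [-0.1, 0.7, -0.2]
finger_gap: 0.0001
grip_force: 0.0
```

Run:
```python
from h import *
intube();go(tube(-10,0,-4),RP)
```

```text
t 50.4 tube xyz mm [-119.7    1.3   -2. ] F [-0.1  0.7 -0.2] gap 0.0001 grip 0.0 j6 -0.01
 shift [-0.01, 2.6, -0.89] turn [-0.0, -0.01, 0.03]
```

Call:
jog_arm:
  rows:
    - [0, 0.2, -0.07, 0, 0, 0]
    - [0, 0.4, -0.14, 0, 0, 0]
    - [0, 0.6, -0.2, 0, 0, 0]
    - [0, 0.8, -0.27, 0, 0, 0]
    - [0, 1, -0.34, 0, 0, 0]
    - [0, 1.2, -0.41, 0, 0, 0]
    - [0, 1.4, -0.48, 0, 0, 0]
    - [0, 1.6, -0.55, 0, 0, 0]
    - [0, 1.75, -0.6, 0, 0, 0]
    - [-0.01, 1.88, -0.64, 0, 0, 0]
    - [-0.01, 1.98, -0.68, 0, 0, 0]
    - [-0.01, 2.06, -0.7, 0, 0, 0]

```text
clock: 51.38
tcp_pos: [0.5764, 0.0671, 0.1179]
orientation: [0.002, -0.007, 0.988, -0.155]
wrist_force: [0.3, 0.6, -0.3]
finger_gap: -0.0001
grip_force: 0.0
```

Call:
jog_arm:
  rows:
    - [0, 0.06, -0.02, 0, 0, 0]
    - [0, 0.12, -0.04, 0, 0, 0]
    - [0, 0.18, -0.06, 0, 0, 0]
    - [0, 0.24, -0.08, 0, 0, 0]
    - [0, 0.3, -0.1, 0, 0, 0]
    - [0, 0.36, -0.12, 0, 0, 0]
    - [0, 0.42, -0.14, 0, 0, 0]
    - [0, 0.48, -0.16, 0, 0, 0]
    - [0, 0.54, -0.17, 0, 0, 0]
    - [0, 0.54, -0.17, 0, 0, 0]

```text
clock: 52.22
tcp_pos: [0.5764, 0.0887, 0.1111]
orientation: [0.002, -0.007, 0.988, -0.155]
wrist_force: [-0.2, -0.6, -0.4]
finger_gap: -0.0001
grip_force: 0.0
```

Run:
```python
from h import *
intube()
```

```text
t 52.2 tube xyz mm [-10.3  -1.   -2.7] F [-0.2 -0.6 -0.4] gap -0.0001 grip 0.0 j6 0.18
```

Push to the stop, then retreat above the open gate's post.

Call:
jog_arm:
  rows:
    - [0, 0.06, -0.02, 0, 0, 0]
    - [0, 0.12, -0.04, 0, 0, 0]
    - [0, 0.16, -0.05, 0, 0, 0]
    - [0, 0.2, -0.06, 0, 0, 0]
    - [0, 0.2, -0.06, 0, 0, 0]

```text
clock: 52.63
tcp_pos: [0.5768, 0.0942, 0.1095]
orientation: [0.002, -0.006, 0.988, -0.157]
wrist_force: [-0.5, -7.7, 0.6]
finger_gap: -0.0001
grip_force: 5.4
```

Call:
jog_arm:
  rows:
    - [0, -0.3, 0.1, 0, 0, 0]
    - [0, -0.3, 0.4, 0, 0, 0]
    - [0, -0.2, 1.2, 0, 0, 0]
    - [0, 0, 2, 0, 0, 0]
    - [-0.5, -0.5, 2.6, 0, 0, 0]
    - [-1, -1.2, 2.6, 0, 0, 0]
    - [-1.5, -2, 2.6, 0, 0, 0]
    - [-2, -3, 2.6, 0, 0, 0]
    - [-2, -3, 2.6, 0, 0, 0]
  jaw: -0.1

```text
clock: 53.38
tcp_pos: [0.4926, -0.0277, 0.2134]
orientation: [0.001, -0.005, 0.988, -0.155]
wrist_force: [-0.8, -0.4, -0.1]
finger_gap: 0.0468
grip_force: 0.0
```

Run:
```python
from h import *
intube();t=cam("top");s=cam("scene");tubeview(t)
for n,r,bx in(("t",t,(100,170,200,260)),("s",s,(310,105,400,180))):
    x0,y0,x1,y1=bx;im=r["pixels"][y0:y1,x0:x1].astype(int);o=((im[...,0]-im[...,2]>60)&(im[...,0]>100)).astype(np.uint8)
    _,_,S,C=cv2.connectedComponentsWithStats(o)
    for i in range(1,len(S)):
        if S[i,4]>4: print(n,(S[i,:4]+[x0,y0,0,0]).tolist(),S[i,4],(C[i]+[x0,y0]).round(1))
print("exp post top open", proj(t,tube(-16,115,46)),proj(s,tube(-16,115,46)))
b=cv2.resize(s["pixels"][100:200,310:430],(384,320),interpolation=2);a=cv2.resize(t["pixels"][160:260,60:190],(416,320),interpolation=2)
cv2.imwrite("pics/e1.png",np.hstack([a,b])[:,:,::-1])
```

```text
t 53.4 tube xyz mm [-150.8   84.9   59.5] F [-0.8 -0.4 -0.1] gap 0.0468 grip 0.0 j6 -0.03
tube -20..250/4mm: ......WW...W.BBBWW...WWBBBB...WW..WW.BBBW....W.BBB..................
s [331, 126, 5, 4] 13 [333.1 127.6]
s [333, 137, 13, 6] 20 [338.  139.6]
exp post top open [151.26580329 244.90593834] [332.82562992 127.51650412]
```

View pics/e1.png

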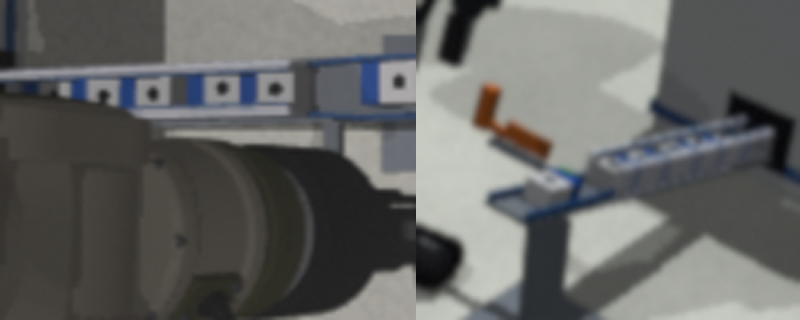

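The last picture shows the tube with its carts flush at the mouth, but also a cart still on the apron (left view about (390,80)). I'll move the arm aside and count numerically.

Call:
jog_arm:
  rows:
    - [0, -0.5, 0.3, 0, 0, 0]
    - [-0.3, -1.2, 0.5, 0, 0, 0]
    - [-0.6, -2, 0.5, 0, 0, 0]
    - [-0.9, -3, 0.5, 0, 0, 0]
    - [-1.2, -4, 0.5, 0, 0, 0]
    - [-1.4, -5, 0.5, 0, 0, 0]
    - [-1.4, -6, 0.5, 0, 0, 0]
    - [-1.4, -6, 0.5, 0, 0, 0]

```text
clock: 54.15
tcp_pos: [0.4413, -0.2695, 0.2336]
orientation: [0.003, -0.004, 0.988, -0.156]
wrist_force: [0.5, -0.9, 0.7]
finger_gap: 0.0473
grip_force: 0.0
```

Run:
```python
from h import *
intube();t=cam("top");s=cam("scene")
im=t["pixels"].astype(int);o=""
for x in range(-130,256,3):
    u,v=proj(t,tube(x,0,22));p=im[int(round(v))-1:int(round(v))+2,int(round(u))].mean(0)
    o+="B" if p[2]-p[0]>35 else "W" if p.min()>125 else "."
print("x -130..255/3:",o)
print("mat",[c[:2] for c in carts(t)]);scblue(s)
b=((im[...,2]-im[...,0]>40)&(im[...,2]-im[...,1]>25)).astype(np.uint8)
_,_,S,C=cv2.connectedComponentsWithStats(b)
print([(C[i].round(1).tolist(),int(S[i,4])) for i in range(1,len(S)) if 10<S[i,4]<200])
print(proj(t,tube(-67,0,23)))
print("apron cart",carts(t,.155,(160,165,220,210)))
```

```text
t 54.1 tube xyz mm [-386.4  140.7    5.2] F [ 0.5 -0.9  0.7] gap 0.0473 grip 0.0 j6 -0.57
x -130..255/3: ...............WWW...WWWBBBB.................WWW...WW.BBBBWWW...WWWBBBBB.....WWW...WW.BBBBWWW...WWWBBBBBWW........BB.............
mat []
scene blues []
[([193.5, 176.9], 22), ([174.8, 184.5], 79), ([120.5, 187.5], 60), ([137.0, 187.0], 55), ([84.1, 189.0], 51), ([99.2, 188.8], 48), ([69.0, 189.0], 21), ([180.0, 196.0], 33)]
[181.17717117 185.79039528]
apron cart [([0.578, 0.0422], np.float64(87.3), 79, 137, np.float64(19.1), [12.0, 11.0], 90.0), ([0.5438, 0.0523], np.float64(-34.7), 33, 107, np.float64(21.7), [8.0, 11.0], 90.0)]
```

Five carts are in the tube. The sixth is still on the apron because I pushed too high and the finger rode over it. I'll redo the push lower.

Run:
```python
from h import *
go(tube(-120,0,45),RP)
```

```text
shift [3.4, 6.59, -1.07] turn [-0.01, 0.02, 0.06]
```

Call:
jog_arm:
  rows:
    - [0.5, 0.9, 0, 0, 0, 0.06]
    - [1, 1.8, 0, 0, 0, 0.06]
    - [1.5, 2.7, 0, 0, 0, 0.06]
    - [2, 3.6, 0, 0, 0, 0.06]
    - [2.5, 4.5, 0, 0, 0, 0.06]
    - [3, 5.4, -0.3, 0, 0, 0.06]
    - [3.3, 6.2, -0.7, 0, 0, 0.06]
    - [3.4, 6.59, -1, 0, 0.02, 0.06]
    - [3.4, 6.59, -1.07, 0, 0.02, 0.06]
    - [3.4, 6.59, -1.07, 0, 0.02, 0.06]
    - [3.4, 6.59, -1.07, 0, 0.02, 0.06]
  jaw: 1

```text
clock: 55.17
tcp_pos: [0.5762, 0.0009, 0.1901]
orientation: [0.001, -0.011, 0.988, -0.155]
wrist_force: [0.6, -0.8, 0.4]
finger_gap: -0.0002
grip_force: 0.0
```

Run:
```python
from h import *
intube();go(tube(-120,0,-10),RP)
```

```text
t 55.2 tube xyz mm [-118.     0.8   45.7] F [ 0.6 -0.8  0.4] gap -0.0002 grip 0.0 j6 0.02
 shift [0.03, -0.47, -1.31] turn [0.0, -0.01, -0.04]
```

Call:
jog_arm:
  rows:
    - [0.03, -0.1, -0.3, 0, 0, 0]
    - [0.03, -0.25, -0.7, 0, 0, 0]
    - [0.03, -0.4, -1.1, 0, 0, 0]
    - [0.03, -0.47, -1.31, 0, 0, -0.04]
    - [0.03, -0.47, -1.31, 0, 0, -0.04]
    - [0.03, -0.47, -1.31, 0, 0, -0.04]

```text
clock: 55.67
tcp_pos: [0.5775, -0.0197, 0.1384]
orientation: [0.001, -0.007, 0.988, -0.155]
wrist_force: [0.1, -0.0, -0.4]
finger_gap: 0.0001
grip_force: 0.0
```

Run:
```python
from h import *
intube();go(tube(-10,0,-9),RP)
```

```text
t 55.7 tube xyz mm [-1.218e+02 -1.000e-01 -9.900e+00] F [ 0.1 -0.  -0.4] gap 0.0001 grip 0.0 j6 -0.01
 shift [-0.05, 2.67, -0.83] turn [0.0, 0.0, 0.03]
```

Call:
jog_arm:
  rows:
    - [0, 0.2, -0.06, 0, 0, 0]
    - [0, 0.4, -0.12, 0, 0, 0]
    - [0, 0.6, -0.19, 0, 0, 0]
    - [-0.01, 0.8, -0.25, 0, 0, 0]
    - [-0.01, 1, -0.31, 0, 0, 0]
    - [-0.01, 1.2, -0.37, 0, 0, 0]
    - [-0.02, 1.4, -0.44, 0, 0, 0]
    - [-0.02, 1.6, -0.5, 0, 0, 0]
    - [-0.03, 1.75, -0.55, 0, 0, 0]
    - [-0.03, 1.88, -0.59, 0, 0, 0]
    - [-0.03, 1.98, -0.62, 0, 0, 0]
    - [-0.03, 2.06, -0.65, 0, 0, 0]

```text
clock: 56.67
tcp_pos: [0.5767, 0.0637, 0.1119]
orientation: [0.001, -0.008, 0.988, -0.155]
wrist_force: [-0.4, 0.4, 5.0]
finger_gap: 0.0003
grip_force: 2.3
```

Call:
jog_arm:
  rows:
    - [0, 0.06, -0.02, 0, 0, 0]
    - [0, 0.12, -0.04, 0, 0, 0]
    - [0, 0.18, -0.06, 0, 0, 0]
    - [0, 0.24, -0.08, 0, 0, 0]
    - [0, 0.3, -0.1, 0, 0, 0]
    - [0, 0.36, -0.12, 0, 0, 0]
    - [0, 0.42, -0.13, 0, 0, 0]
    - [0, 0.48, -0.15, 0, 0, 0]
    - [0, 0.54, -0.17, 0, 0, 0]
    - [0, 0.6, -0.19, 0, 0, 0]
    - [0, 0.6, -0.19, 0, 0, 0]

```text
clock: 57.58
tcp_pos: [0.5765, 0.0876, 0.1043]
orientation: [0.001, -0.008, 0.988, -0.155]
wrist_force: [-0.8, -0.5, 5.4]
finger_gap: 0.0004
grip_force: 2.8
```

Call:
jog_arm:
  rows:
    - [0, 0.06, -0.02, 0, 0, 0]
    - [0, 0.12, -0.04, 0, 0, 0]
    - [0, 0.18, -0.06, 0, 0, 0]
    - [0, 0.18, -0.06, 0, 0, 0]

```text
clock: 57.92
tcp_pos: [0.5764, 0.0919, 0.1029]
orientation: [0.001, -0.007, 0.987, -0.158]
wrist_force: [-2.4, -10.1, 9.6]
finger_gap: -0.0002
grip_force: 8.6
```

Run:
```python
from h import *
intube()
```

```text
t 57.9 tube xyz mm [-4.7 -1.1 -9.6] F [ -2.4 -10.1   9.6] gap -0.0002 grip 8.6 j6 0.19
```

Call:
jog_arm:
  rows:
    - [0, -0.3, 0.1, 0, 0, 0]
    - [0, -0.3, 0.4, 0, 0, 0]
    - [0, -0.2, 1.2, 0, 0, 0]
    - [0, -0.3, 2, 0, 0, 0]
    - [-0.5, -1, 2.6, 0, 0, 0]
    - [-1, -2, 2.6, 0, 0, 0]
    - [-1.5, -3, 2.6, 0, 0, 0]
    - [-2, -4, 2.6, 0, 0, 0]
    - [-2.5, -5, 2.6, 0, 0, 0]
    - [-3, -6, 2.6, 0, 0, 0]
    - [-3, -7, 2.6, 0, 0, 0]
    - [-3, -7.5, 2.6, 0, 0, 0]

```text
clock: 58.92
tcp_pos: [0.4545, -0.2069, 0.2053]
orientation: [0.001, -0.008, 0.988, -0.154]
wrist_force: [0.7, 0.5, -0.3]
finger_gap: 0.0
grip_force: 0.0
```

```bash
cat >> h.py <<'E'
def count(t):
    im=t["pixels"].astype(int);o=""
    for x in range(-130,256,3):
        u,v=proj(t,tube(x,0,22));p=im[int(round(v))-1:int(round(v))+2,int(round(u))].mean(0)
        o+="B" if p[2]-p[0]>35 else "W" if p.min()>125 else "."
    print("x -130..255/3:",o)
    b=((im[...,2]-im[...,0]>40)&(im[...,2]-im[...,1]>25)).astype(np.uint8)
    _,_,S,C=cv2.connectedComponentsWithStats(b)
    print([(C[i].round(1).tolist(),int(S[i,4])) for i in range(1,len(S)) if 10<S[i,4]<200])
E
python3 - <<'E'
from h import *
intube();count(cam("top"))
s=cam("scene");P,_,_=st();print("proj tcp",proj(s,P),P)
# dark fingertip lowest point near tcp projection
u,v=proj(s,P).astype(int);g=s["pixels"][max(v-60,0):v+10,u-25:u+25].max(2);r,c=np.where(g<45);k=r.argmax();print("lowest dark px",c[r==r.max()].mean()+u-25,r.max()+v-60)
E
```

```text
t 58.9 tube xyz mm [-318.3  126.3   -2.7] F [ 0.7  0.5 -0.3] gap 0.0000 grip 0.0 j6 -0.44
x -130..255/3: .............................................WW....WW.BBBBWWW...WWWBBBBWWWW..WWWWBBBBWWW...WWWBBBB.WWW...WW..BBB..........BBB....
[([193.0, 176.9], 23), ([105.0, 188.4], 51), ([121.0, 187.5], 50), ([137.0, 187.2], 51), ([74.8, 189.2], 19), ([89.6, 188.5], 42), ([60.0, 189.5], 24), ([180.0, 196.0], 33)]
proj tcp [241.24650759 158.97493686] [ 0.45547394 -0.20910939  0.20544003]
lowest dark px 241.0 146
```

All six are in the tube and flush, with blue ends downhill, and the apron and mat are clear. Next, close the gate.

Run:
```python
from h import *
go(tube(-15,115,75),RP)
s=cam("scene")
im=s["pixels"][105:180,310:400].astype(int);o=((im[...,0]-im[...,2]>60)&(im[...,0]>100)).astype(np.uint8)
_,_,S,C=cv2.connectedComponentsWithStats(o);print([((C[i]+[310,105]).round(1).tolist(),int(S[i,4])) for i in range(1,len(S))])
```

```text
shift [0.11, 7.87, -0.47] turn [0.0, 0.01, 0.08]
[([333.3, 127.6], 7), ([333.5, 138.0], 4)]
```

Call:
jog_arm:
  rows:
    - [0, 0.9, 0.2, 0, 0, 0.08]
    - [0, 1.8, 0.3, 0, 0, 0.08]
    - [0.05, 2.7, 0.3, 0, 0, 0.08]
    - [0.05, 3.6, 0.3, 0, 0, 0.08]
    - [0.1, 4.5, 0.3, 0, 0, 0.08]
    - [0.1, 5.4, 0.3, 0, 0, 0.08]
    - [0.11, 6.3, 0.3, 0, 0, 0.08]
    - [0.11, 7.2, 0.2, 0, 0.01, 0.08]
    - [0.11, 7.87, 0, 0, 0.01, 0.08]
    - [0.11, 7.87, -0.3, 0, 0.01, 0.08]
    - [0.11, 7.87, -0.47, 0, 0.01, 0.08]
    - [0.11, 7.87, -0.47, 0, 0.01, 0.08]
  jaw: -0.1
  force: 30

```text
clock: 60.07
tcp_pos: [0.4591, 0.1104, 0.1848]
orientation: [-0.001, -0.014, 0.988, -0.155]
wrist_force: [-0.2, 0.1, -0.7]
finger_gap: 0.0467
grip_force: 0.0
```

Run:
```python
from h import *
intube();go(tube(-15,115,15),RP)
```

```text
t 60.1 tube xyz mm [-10.1 115.9  74.7] F [-0.2  0.1 -0.7] gap 0.0467 grip 0.0 j6 0.26
 shift [0.03, -0.57, -1.38] turn [0.01, -0.05, -0.08]
```

Call:
jog_arm:
  rows:
    - [0.03, -0.15, -0.1, 0, 0, -0.08]
    - [0.03, -0.2, -0.3, 0, 0, -0.08]
    - [0.03, -0.33, -0.65, 0, 0, -0.08]
    - [0.03, -0.45, -1, 0, 0, -0.08]
    - [0.03, -0.54, -1.25, 0, 0, -0.08]
    - [0.03, -0.57, -1.36, 0, 0, -0.08]
    - [0.03, -0.57, -1.38, 0, 0, -0.08]
    - [0.03, -0.57, -1.38, 0, 0, -0.08]

```text
clock: 60.73
tcp_pos: [0.4621, 0.086, 0.1319]
orientation: [0.001, -0.007, 0.988, -0.155]
wrist_force: [-0.1, -0.2, 0.1]
finger_gap: 0.0472
grip_force: 0.0
```

Call:
jog_arm:
  rows:
    - [0, 0, 0, 0, 0, 0]
    - [0, 0, 0, 0, 0, 0]
    - [0, 0, 0, 0, 0, 0]
    - [0, 0, 0, 0, 0, 0]
    - [0, 0, 0, 0, 0, 0]
    - [0, 0, 0, 0, 0, 0]
  jaw: 1

```text
clock: 61.23
tcp_pos: [0.4626, 0.0883, 0.1321]
orientation: [0.001, -0.009, 0.988, -0.153]
wrist_force: [-0.4, 4.4, 0.5]
finger_gap: 0.0123
grip_force: 29.2
```

Run:
```python
from h import *
intube();go(tube(-15,57,15),RP)
```

```text
t 61.2 tube xyz mm [-15.1 112.8  17.7] F [-0.4  4.4  0.5] gap 0.0123 grip 29.2 j6 0.22
 shift [1.39, 0.01, -0.07] turn [-0.03, -0.0, 0.01]
```

Call:
jog_arm:
  rows:
    - [0.2, 0, 0, 0, 0, 0]
    - [0.4, 0.01, 0, 0, 0, 0]
    - [0.6, 0.01, 0, 0, 0, 0]
    - [0.8, 0.01, 0, 0, 0, 0]
    - [1, 0.02, 0, 0, 0, 0]
    - [1.15, 0.02, 0, 0, 0, 0]
    - [1.3, 0.02, 0, 0, 0, 0]
    - [1.4, 0.02, 0, 0, 0, 0]
    - [1.46, 0.03, 0, 0, 0, 0]
    - [1.5, 0.03, 0, 0, 0, 0]
    - [1.5, 0.03, 0, 0, 0, 0]

```text
clock: 62.15
tcp_pos: [0.5226, 0.0894, 0.1321]
orientation: [0.001, -0.009, 0.988, -0.153]
wrist_force: [-1.4, 5.7, 0.9]
finger_gap: 0.0121
grip_force: 29.5
```

Call:
jog_arm:
  rows:
    - [0.06, 0, 0, 0, 0, 0]
    - [0.06, 0, 0, 0, 0, 0]

```text
clock: 62.32
tcp_pos: [0.5226, 0.0894, 0.132]
orientation: [-0.001, -0.009, 0.988, -0.154]
wrist_force: [-7.9, 6.6, 6.0]
finger_gap: 0.0123
grip_force: 30.0
```

Run:
```python
from h import *
intube()
```

```text
t 62.3 tube xyz mm [-15.1  52.8  17.6] F [-7.9  6.6  6. ] gap 0.0123 grip 30.0 j6 0.19
```

Call:
jog_arm:
  rows:
    - [-0.06, 0, 0, 0, 0, 0]
    - [-0.06, 0, 0, 0, 0, 0]
    - [-0.06, 0, 0, 0, 0, 0]
    - [-0.06, 0, 0, 0, 0, 0]
    - [-0.06, 0.12, 0.36, 0, 0, 0]
    - [-0.06, 0.3, 0.9, 0, 0, 0]
    - [-0.06, 0.46, 1.43, 0, 0, 0]
    - [-0.06, 0.46, 1.8, 0, 0, 0]
  jaw: -0.1

```text
clock: 62.98
tcp_pos: [0.5228, 0.1069, 0.2054]
orientation: [0.002, -0.008, 0.988, -0.155]
wrist_force: [0.4, -0.1, 0.5]
finger_gap: 0.047
grip_force: 0.0
```

Run:
```python
from h import *
intube();s=cam("scene");t=cam("top")
im=s["pixels"][105:180,310:400].astype(int);o=((im[...,0]-im[...,2]>60)&(im[...,0]>100)).astype(np.uint8)
_,_,S,C=cv2.connectedComponentsWithStats(o);print([((C[i]+[310,105]).round(1).tolist(),int(S[i,4])) for i in range(1,len(S))],proj(s,tube(-16,55,44)),proj(s,tube(-16,55,49)))
t0=cv2.imread("pics/top0.png")[:,:,::-1].astype(int);p=t0[225:260,100:150];g=((p[...,1]-p[...,0]>40)&(p[...,1]-p[...,2]>20))
v,u=np.where(g);uv=[u.mean()+100,v.mean()+225];print(uv,len(u),onz(t,uv,.02),onz(t,uv,.035))
go(np.array([.462,.198,.16]),down(91));count(t)
```

```text
t 63.0 tube xyz mm [-20.8  52.2  92.9] F [ 0.4 -0.1  0.5] gap 0.0470 grip 0.0 j6 0.23
[([350.0, 136.0], 1), ([361.7, 150.7], 24)] [349.91735831 136.98441492] [350.44359628 135.19833916]
[np.float64(125.79338842975207), np.float64(240.54545454545453)] 121 [0.46115691 0.20020672 0.02      ] [0.46187901 0.19433858 0.035     ]
 shift [-1.55, 2.28, -1.16] turn [2.96, 0.09, 0.01]
x -130..255/3: .............................................WW....WW.BBBB.WW...WW.BBBB.WW....WW.BBBB.WW....WW.BBB.WW............................
[([193.0, 176.8], 29), ([171.0, 178.2], 13), ([120.8, 187.7], 43), ([137.0, 187.4], 47), ([89.5, 188.5], 40), ([104.9, 188.4], 45)]
```

The post shows at (350,136), matching the shut prediction. Now to the button.

Call:
jog_arm:
  rows:
    - [0, 0.3, 0.3, 0.5, 0, 0]
    - [-0.3, 0.8, 0.4, 1, 0, 0]
    - [-0.8, 1.4, 0.4, 1.6, 0, 0]
    - [-1.2, 1.9, 0.2, 2.2, 0.09, 0]
    - [-1.55, 2.28, 0, 2.96, 0.09, 0]
    - [-1.55, 2.28, -0.5, 2.96, 0.09, 0]
    - [-1.55, 2.28, -1, 2.96, 0.09, 0]
    - [-1.55, 2.28, -1.16, 2.96, 0.09, 0]
    - [-1.55, 2.28, -1.16, 2.96, 0.09, 0]
  jaw: 1

```text
clock: 63.83
tcp_pos: [0.4582, 0.1967, 0.1548]
orientation: [-0.005, -0.008, 1.0, -0.001]
wrist_force: [-0.7, 0.7, 0.3]
finger_gap: 0.0002
grip_force: 0.0
```

Run:
```python
from h import *
P,_,_=st();print(P);intube();go(np.array([.4615,.1975,.03]),down(91))
```

```text
[0.45823205 0.19668254 0.15478436]
t 63.8 tube xyz mm [ 81.2 115.2  72.5] F [-0.7  0.7  0.3] gap 0.0002 grip 0.0 j6 0.23
 shift [0.08, 0.02, -3.12] turn [0.02, -0.1, 0.0]
```

Call:
jog_arm:
  rows:
    - [0.08, 0.02, -0.6, 0, -0.1, 0]
    - [0.08, 0.02, -1.3, 0, -0.1, 0]
    - [0.08, 0.02, -2, 0, -0.1, 0]
    - [0.08, 0.02, -2.6, 0, -0.1, 0]
    - [0.08, 0.02, -2.9, 0, -0.1, 0]
    - [0.08, 0.02, -3, 0, -0.1, 0]
    - [0.08, 0.02, -3, 0, -0.1, 0]

```text
clock: 64.42
tcp_pos: [0.4631, 0.1981, 0.0368]
orientation: [0.002, -0.009, 1.0, -0.001]
wrist_force: [0.5, 0.4, 0.1]
finger_gap: -0.0003
grip_force: 0.0
```

Call:
jog_arm:
  rows:
    - [0, 0, -0.1, 0, 0, 0]
    - [0, 0, -0.2, 0, 0, 0]
    - [0, 0, -0.2, 0, 0, 0]

```text
clock: 64.67
tcp_pos: [0.4639, 0.1984, 0.0297]
orientation: [0.003, -0.009, 1.0, -0.0]
wrist_force: [-0.1, -0.9, 0.7]
finger_gap: -0.0003
grip_force: 0.0
```

Call:
jog_arm:
  rows:
    - [0, 0, -0.1, 0, 0, 0]
    - [0, 0, -0.1, 0, 0, 0]

```text
clock: 64.83
tcp_pos: [0.4633, 0.1983, 0.0253]
orientation: [0.003, -0.009, 1.0, -0.0]
wrist_force: [-0.5, 0.5, 0.5]
finger_gap: 0.0003
grip_force: 0.0
```

Call:
jog_arm:
  rows:
    - [0, 0, -0.1, 0, 0, 0]
    - [0, 0, -0.1, 0, 0, 0]

```text
clock: 65.0
tcp_pos: [0.463, 0.1982, 0.0209]
orientation: [0.002, -0.009, 1.0, -0.0]
wrist_force: [-0.1, 0.6, -0.7]
finger_gap: 0.0001
grip_force: 0.0
```

Call:
jog_arm:
  rows:
    - [0, 0, -0.1, 0, 0, 0]
    - [0, 0, -0.1, 0, 0, 0]

```text
clock: 65.17
tcp_pos: [0.4629, 0.1982, 0.0167]
orientation: [0.002, -0.009, 1.0, -0.0]
wrist_force: [0.6, -0.1, 0.3]
finger_gap: -0.0002
grip_force: 0.0
```

Call:
jog_arm:
  rows:
    - [0, 0, -0.1, 0, 0, 0]
    - [0, 0, -0.1, 0, 0, 0]

```text
clock: 65.33
tcp_pos: [0.4629, 0.1981, 0.0127]
orientation: [0.002, -0.009, 1.0, -0.0]
wrist_force: [-0.8, -0.2, 0.4]
finger_gap: 0.0003
grip_force: 0.0
```

Call:
jog_arm:
  rows:
    - [0, 0, -0.1, 0, 0, 0]
    - [0, 0, -0.1, 0, 0, 0]

```text
clock: 65.5
tcp_pos: [0.4629, 0.1982, 0.0087]
orientation: [0.002, -0.009, 1.0, -0.0]
wrist_force: [0.1, -0.6, -0.2]
finger_gap: -0.0
grip_force: 0.0
```

Call:
jog_arm:
  rows:
    - [0, 0, -0.1, 0, 0, 0]
    - [0, 0, -0.1, 0, 0, 0]

```text
clock: 65.67
tcp_pos: [0.4629, 0.1982, 0.0047]
orientation: [0.002, -0.009, 1.0, -0.0]
wrist_force: [-0.7, 0.4, -0.3]
finger_gap: 0.0004
grip_force: 0.0
```

Call:
jog_arm:
  rows:
    - [0, 0, -0.08, 0, 0, 0]
    - [0, 0, -0.08, 0, 0, 0]

```text
clock: 65.83
tcp_pos: [0.463, 0.1982, 0.0016]
orientation: [0.002, -0.009, 1.0, -0.0]
wrist_force: [-0.3, -0.7, 0.3]
finger_gap: 0.0001
grip_force: 0.0
```

Call:
jog_arm:
  rows:
    - [0, 0, -0.08, 0, 0, 0]
    - [0, 0, -0.08, 0, 0, 0]

```text
clock: 66.0
tcp_pos: [0.463, 0.1982, -0.0016]
orientation: [0.002, -0.009, 1.0, -0.0]
wrist_force: [0.4, 0.7, 0.3]
finger_gap: 0.0003
grip_force: 0.0
```

Call:
jog_arm:
  rows:
    - [0, 0, -0.08, 0, 0, 0]
    - [0, 0, -0.08, 0, 0, 0]

```text
clock: 66.17
tcp_pos: [0.463, 0.1982, -0.0048]
orientation: [0.002, -0.009, 1.0, -0.0]
wrist_force: [-0.5, 0.3, 0.4]
finger_gap: -0.0003
grip_force: 0.0
```

Call:
jog_arm:
  rows:
    - [0, 0, -0.08, 0, 0, 0]
    - [0, 0, -0.08, 0, 0, 0]

```text
clock: 66.33
tcp_pos: [0.4634, 0.1983, -0.0077]
orientation: [0.003, -0.009, 1.0, -0.0]
wrist_force: [0.2, -0.3, 2.2]
finger_gap: 0.0002
grip_force: 1.1
```

Contact. Now press to the bottom.

Call:
jog_arm:
  rows:
    - [0, 0, -0.08, 0, 0, 0]
    - [0, 0, -0.08, 0, 0, 0]

```text
clock: 66.5
tcp_pos: [0.4635, 0.1983, -0.0107]
orientation: [0.003, -0.009, 1.0, -0.0]
wrist_force: [-0.9, -0.6, 3.3]
finger_gap: 0.0001
grip_force: 2.0
```

Call:
jog_arm:
  rows:
    - [0, 0, -0.06, 0, 0, 0]
    - [0, 0, -0.06, 0, 0, 0]

```text
clock: 66.67
tcp_pos: [0.4636, 0.1983, -0.0121]
orientation: [0.003, -0.009, 1.0, -0.0]
wrist_force: [-1.2, -0.3, 9.7]
finger_gap: 0.0001
grip_force: 4.7
```

Call:
jog_arm:
  rows:
    - [0, 0, -0.05, 0, 0, 0]
    - [0, 0, -0.05, 0, 0, 0]
    - [0, 0, -0.05, 0, 0, 0]

```text
clock: 66.92
tcp_pos: [0.4637, 0.1984, -0.0124]
orientation: [0.003, -0.009, 1.0, -0.0]
wrist_force: [-7.7, -2.7, 25.7]
finger_gap: -0.0
grip_force: 13.3
```

Call:
jog_arm:
  rows:
    - [0, 0, 0, 0, 0, 0]
    - [0, 0, 0.3, 0, 0, 0]
    - [0, 0, 0.8, 0, 0, 0]
    - [0, 0, 1.6, 0, 0, 0]
    - [0, 0, 2.5, 0, 0, 0]
    - [0, 0, 3.4, 0, 0, 0]
    - [0, 0, 4.3, 0, 0, 0]
    - [0, 0, 5, 0, 0, 0]
    - [-0.5, -0.8, 5, 0, 0, 0]
    - [-1, -1.6, 5, 0, 0, 0]
    - [-1.5, -2.4, 5, 0, 0, 0]
    - [-1.5, -2.4, 5, 0, 0, 0]

```text
clock: 67.92
tcp_pos: [0.3991, 0.0989, 0.1844]
orientation: [0.001, -0.007, 1.0, -0.001]
wrist_force: [-0.4, -1.2, 0.9]
finger_gap: 0.0002
grip_force: 0.0
```

Run:
```python
from h import *
intube();t=cam("top");s=cam("scene");count(t)
im=s["pixels"][105:180,310:400].astype(int);o=((im[...,0]-im[...,2]>60)&(im[...,0]>100)).astype(np.uint8)
_,_,S,C=cv2.connectedComponentsWithStats(o);print([((C[i]+[310,105]).round(1).tolist(),int(S[i,4])) for i in range(1,len(S))],proj(s,tube(-16,55,44)))
```

```text
t 67.9 tube xyz mm [-19.9 176.1  71.1] F [-0.4 -1.2  0.9] gap 0.0002 grip 0.0 j6 0.04
x -130..255/3: .............................................WW....WW.BBBBWWW...WWWBBBB.WW...WWW.BBBB.WW...WWW.BBB.WW....WW......................
[([193.8, 176.8], 29), ([171.0, 178.2], 13), ([121.0, 187.5], 50), ([137.0, 186.9], 54), ([89.5, 188.5], 40), ([105.0, 188.3], 46), ([186.0, 195.7], 43)]
[([350.4, 136.1], 11), ([351.9, 148.0], 11), ([362.8, 150.8], 19)] [349.91735831 136.98441492]
```

Carts flush, gate shut, button pressed, robot clear.

```bash
python3 -c "
from workcell import env
print(env.hand_in())"
```

```text
the job is handed in; nothing more can be done
None
```

I handed the job in: all five cartridges are in the tube behind the first, right side up with blue ends downhill and flush at the mouth, then the gate was slid fully shut and the start button pressed to its stop. The verdict was not shown to me. I had to repeat the last cartridge's push because the first try rode over it.

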